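# Close down the gem microscope bench

## Task

Close down the gem microscope bench: plug the test probe fully into the terminal of the lamp safety unit, press the unit's test button so that its lever drops, and lift the lever back up until it rests, all with the probe plugged in; then put the probe back fully down in its stand. To leave the bench clear, also pack every microscope accessory that is out on the desk (up to four) into the wooden accessory box, each standing upright on the box's floor, and leave the tumbler, the dish and the notebook where they are.

Things in the scene. Friction and masses are not known exactly. Their poses are not given: they have to be found in the camera images.
- probe: test probe, loose, standing upright in the hole of its stand at the start: a steel shank of diameter 10 mm and 45 mm long with a tapered tip, and above it a round black handle of diameter 20 mm and 60 mm long, whose lower shoulder comes to rest on the rim of a hole. Origin at the tip of the shank, z up along the probe; handle from 45 to 105 mm along z. 60 g.
- stand: probe stand, a white plastic block 70 x 70 mm and 55 mm high, fixed to the desk. Origin: centre of its underside, z up.
- stand_hole0 (a point): centre of the mouth of the stand's hole, on the stand's top face (55 mm above the desk), z up. The hole is vertical, 13 mm wide, 49 mm deep: the probe's shoulder rests on its rim with the tip 45 mm below this point.
- unit: lamp safety unit, a grey box with a bare aluminium terminal block along its right side, 120 mm (x) by 160 mm (y) and 70 mm high, fixed to the desk, front towards its own -x. Origin: centre of its underside, z up. On its top face: the terminal at its right (-y), the lever in the middle, the test button at its left (+y).
- terminal (a point): centre of the mouth of the terminal opening, on the unit's top face (70 mm above the desk), at 0, -55 mm in the unit's frame. The hole is vertical, 11.6 mm wide with a 2 mm chamfer, 49 mm deep: fully home, the probe's shoulder rests on the rim with the tip 45 mm below this point.
- button_top (a point): centre of the top of the test button, a black push button of diameter 28 mm, 96 mm above the desk when free, at -30, +52 mm in the unit's frame. It is pressed straight down.
- test_button (a joint): travel of the test button in m: 0 free, 0.007 fully down (about 5 N, spring return). The lever is tripped at about 0.0045.
- trip_lever (a joint): lever angle in rad: 0 = up, leaning 0.16 back past vertical (away from the unit's front), held by its weight; the pressed button tips it over and it drops by itself to 1.31, pointing to the unit's front (-x), 1.15 from vertical. It turns freely and falls to the side it leans to. Release the button before lifting the lever.
- lever_pivot (a point): the lever's hinge point on the unit's top face (70 mm above the desk), at -10, 0 mm in the unit's frame; the hinge axis is the unit's y axis.
- lever_tip (a point): centre of the black grip at the lever's end, 75 mm from the pivot: 16 mm wide along the unit's y, 22 mm across, 26 mm along the lever (a steel bar of diameter 10 mm). Its flat sides can be pinched along y from above while it turns.
- accbox: open wooden accessory box, fixed to the desk: 214 mm (x) by 70 mm (y) outside, 32 mm high, walls and floor 5 mm thick, so 204 x 60 mm inside, with no dividers: a single row of accessories along x. Origin: centre of its underside, z up.
- accbox_in (a point): centre of the box's inner floor, 5 mm above the desk; axes as the box.
- carton: accessory (may be absent): cardboard carton of a spare lamp, 52 mm (x) by 46 mm (y), 66 mm high, heavy at its foot. Origin: centre of its underside, z up. With all four accessories in the box its 52 mm must lie across the box.
- eyepiece: accessory (may be absent): black microscope eyepiece, a cylinder of diameter 48 mm (47 above its lowest 20 mm), 64 mm high, heavy at its foot. Origin: centre of its underside, z up.
- jar: accessory (may be absent): glass immersion jar with a flat metal lid, a cylinder of diameter 52 mm (the lid, its top 16 mm, 51), 60 mm high, thick-bottomed. Origin: centre of its underside, z up.
- cassette: accessory (may be absent): aluminium filter cassette, a block 52 mm (x) by 40 mm (y), 60 mm high. Origin: centre of its underside, z up. With all four accessories in the box its 52 mm must lie across the box.
- tumbler: bystander: steel travel tumbler, diameter 76 mm, 132 mm high. Origin: centre of its underside. Leave it alone.
- dish: bystander: small white stone dish, diameter 90 mm, 30 mm high. Origin: centre of its underside. Leave it alone.
- notebook: bystander: closed black notebook, 100 x 140 mm, 12 mm thick. Origin: centre of its underside. Leave it alone.
Mind the look-alikes: they are no part of the job. What is shaped like the unit but pink is not meant.

How it is judged:
On the way, in this order (a step that is already met when the one before it is completed fails the run):
1. the test probe is fully home in the unit's terminal (horizontal distance between probe and terminal below 0.004 m and z of probe in the frame of terminal below -0.041 m and angle between probe's own z axis and vertical below 0.08 rad), for 0.2 s.
2. with the probe plugged in, the test button is pressed (all of step 1 and value of joint test_button above 0.003 m).
3. with the probe plugged in, the lever has dropped (all of step 1 and value of joint trip_lever above 1.1 rad), for 0.1 s.
4. with the probe still plugged in and the button released, the lever is lifted back up and rests there (all of step 1 and value of joint trip_lever below 0.08 rad and value of joint test_button below 0.002 m), for 0.3 s.
At the end, for the whole second after the job is handed in: Probe upright in its stand (tip within 5 mm of the hole's axis, 40 mm or more deep), lever up (within 0.08 rad), button free, every accessory present upright (0.12 rad) in the box: underside within 7 mm of its floor, centre within 15 mm of its middle line, 92 mm of its middle. All at rest (horizontal distance between probe and stand_hole0 below 0.005 m and z of probe in the frame of stand_hole0 below -0.04 m and angle between probe's own z axis and vertical below 0.1 rad and value of joint trip_lever below 0.08 rad and value of joint test_button below 0.002 m and linear speed of each of probe, carton, eyepiece, jar, cassette below 0.03 m/s and z of carton in the frame of accbox_in between -0.004 and 0.007 m and x of carton in the frame of accbox_in between -0.092 and 0.092 m and y of carton in the frame of accbox_in between -0.015 and 0.015 m and angle between each of carton, eyepiece, jar, cassette's own z axis and vertical below 0.12 rad and z of eyepiece in the frame of accbox_in between -0.004 and 0.007 m and x of eyepiece in the frame of accbox_in between -0.092 and 0.092 m and y of eyepiece in the frame of accbox_in between -0.015 and 0.015 m and z of jar in the frame of accbox_in between -0.004 and 0.007 m and x of jar in the frame of accbox_in between -0.092 and 0.092 m and y of jar in the frame of accbox_in between -0.015 and 0.015 m and z of cassette in the frame of accbox_in between -0.004 and 0.007 m and x of cassette in the frame of accbox_in between -0.092 and 0.092 m and y of cassette in the frame of accbox_in between -0.015 and 0.015 m); the robot touches nothing.
It fails at once if a bystander (tumbler, dish or notebook) is moved by more than 30 mm (distance of any of tumbler, dish, notebook from where it was at the start of the episode above 0.03 m).
Of carton, eyepiece, jar, cassette only 2 to 4 are there at a start; the rules pass over those that are not, and their reading is None.
At some moment in a run one of carton, eyepiece, jar may be knocked a few centimetres aside while the robot is not near it.
It also fails if it takes over 210 s, if anything falls off the work surface, if the arm or the gripper's body presses on something with over 40 N, if the wrist force passes 120 N, or if a joint passes its speed limit or range.

## Robot

A 6-joint arm with a two-finger parallel gripper is mounted at the origin on the work surface. World frame = base frame: x ahead of the robot, y to its left, z up, the work surface at z = 0. Lengths are in m, angles in rad, forces in N, time in s.
With the tool pointing down it reaches from about 0.3 to 0.875 m from the base axis. Payload 6.4 kg.
Tool frame: the origin (TCP) lies on the centre line of the jaws, within the pads' length; the fingertips stand 11 mm ahead of it and the grasp point (between the pads) lies 8 mm behind it; x points along the fingers, y is the direction in which the jaws open and shut, and the axes are right-handed (so a half turn about x gives the same grasp; the last joint's range is limited). The gripper opens to 85 mm and grips with 20 to 120 N. Pads are 22 mm wide; open, the fingers measure 114 mm over their backs; the gripper's body (76 mm by 85 mm) begins 54 mm behind the grasp point. The pads swing forward as they close: fully open they stand 13 mm farther back than shut.
Start: joints at [0.982, 0.181, 1.607, -0, 1.354, -0.206], TCP at [0.215, 0.533, 0.242] pointing down, gripper open.
Joint ranges: [-2.99, 2.99], [-0.89, 2.07], [0.3, 2.58], [-1.14, 4.28], [0, 2.63], [-3.12, 3.12]. Speed limits (rad/s): [2.57, 2.57, 3.01, 3.14, 3.14, 3.14].

## Interface

Orientations are given as a unit quaternion [w, x, y, z].
In Python, from bench import ctrl, camera, hand_in gives the robot as it stands. The module is installed in compiled form; this text tells all that it offers.
- The arm moves only by the tool drive_tool, never from a script. Its argument "increments" is a list of rows, each a list of 7 numbers: the shift along the tool's x, y, z in m, then the turn, a rotation vector about the tool's x, y, z in degrees, then the gripper's target within -1 to 1 (fully open at 1, half-way at 0, shut at -1). In form: [[dx, dy, dz, rx, ry, rz, claw], ...]. A call has 1 to 10 rows; each row shifts and turns the commanded pose from where the row before left it, along the tool's axes as they then stand; what a row does not reach is not made up. A row lasts 1/8 s, in which the tool goes at most 62.5 mm and 10.7 degrees, less where a joint would pass 70% of its speed; a pose out of reach is approached as far as the arm can. A call is refused whole if a number of a shift passes 0.0625 or a number of a turn 10.7, either way. A call with a gripper value outside its range is refused whole. The fingers move at their own pace and stop on an object; the grip force is fixed at half the most. Time passes only in rows, so rows that do not move let the fingers close. It gives the time, the measured TCP pose, the force and the opening at its end, in the units of the state.
- ctrl.get_obs(): the state, without advancing time (a new reading comes with each control period).
- camera(name): name is "scene" or "top" or "wrist"; returns a dict with "img" (384x512x3 uint8, red, green, blue), "depth" (384x512 float32, m along the optical axis (not along the pixel's ray), 0 where there is no reading), "fx", "fy", "cx", "cy" (pixels), "world_from_camera" (4x4, takes a point from camera to world coordinates); the wrist camera has in their place "hand_eye" (4x4, takes a point from camera to tool coordinates, whose origin is the TCP and whose axes are the tool frame's). Camera axes: x right, y down, z forward; pixel columns grow to the right and rows downward; lengths in m; the calibration is good to about 2 mm. A picture is of the moment at which its call begins: read the wrist's pose just before it.
- hand_in(): hands the job in, once; it reports no verdict.
The state is a dict: "time_s": time; "q": joint angles; "dq": joint speeds; "joint_efforts": joint torques, N m; "eef_pos": TCP position; "eef_rot": TCP orientation; "wrist_force": force on the tool from outside, world axes, zero at the start; "torque": the same for the moment, N m; "opening": opening from 0.0 (shut) to 1.0 (fully open).
Only numpy, scipy, OpenCV 4.12 (cv2) and the standard library are available. Lean on these libraries where they do the work, as an engineer would, in place of code of your own. Each camera call takes 0.05 s, during which the arm holds its last target.

## Working session

There is one attempt and no reset: what is moved stays moved. The work goes in short steps, Python scripts to look and compute and a tool call to move; the robot and the scene stay as the last step left them, time stands still between calls to the robot, and variables do not carry over. Pictures are saved under pics/ and viewed, and the job is handed in when it is done.

Besides the shell and the picture viewer there is one more tool, called after "Request:" in YAML: its name, and indented under it one key for each argument. drive_tool: Moves the arm, as the interface text tells. Its arguments: {"type":"object","properties":{"increments":{"type":"array","items":{"type":"array","items":{"type":"number"}}}},"required":["increments"]}

```bash
mkdir -p pics; ls
cat > h.py <<'E'
import numpy as np, cv2
from bench import ctrl, camera
from scipy.spatial.transform import Rotation as R
def T():
    o=ctrl.get_obs(); q=o["eef_rot"]; M=np.eye(4); M[:3,:3]=R.from_quat([q[1],q[2],q[3],q[0]]).as_matrix(); M[:3,3]=o["eef_pos"]; return M
def shot(n,f=None):
    t=T(); c=camera(n); c["M"]=c["world_from_camera"] if n!="wrist" else t@c["hand_eye"]
    if f: cv2.imwrite("pics/"+f+".png",c["img"][:,:,::-1])
    return c
def ray(c,u,v,z):
    d=c["M"][:3,:3]@np.array([(u-c["cx"])/c["fx"],(v-c["cy"])/c["fy"],1]); o=c["M"][:3,3]
    return o+d*(z-o[2])/d[2]
def cloud(c):
    v,u=np.mgrid[0:384,0:512]; d=c["depth"]; P=np.stack([(u-c["cx"])/c["fx"]*d,(v-c["cy"])/c["fy"]*d,d],-1)
    W=P@c["M"][:3,:3].T+c["M"][:3,3]; W[d<=0]=np.nan; return W
E
python3 - <<'E'
from h import *
import json
for n in("scene","top","wrist"):
    c=shot(n,n+"0"); print(n,c["fx"],c["cx"],c["cy"],np.round(c["M"],3).tolist())
o=ctrl.get_obs();print({k:np.round(v,3).tolist() for k,v in o.items()}); print(np.round(T(),3))
E
```

```text
pics
scene 364.70215647454273 253.99833832319834 190.88115340230888 [[-0.29, 0.674, -0.679, 1.127], [0.957, 0.195, -0.215, 0.207], [-0.012, -0.712, -0.702, 0.705], [0.0, 0.0, 0.0, 1.0]]
top 375.56343292585194 259.94570507563117 191.22510924897674 [[0.14, -0.966, 0.219, 0.301], [-0.99, -0.138, 0.025, 0.014], [0.006, -0.221, -0.975, 1.107], [0.0, 0.0, 0.0, 1.0]]
wrist 320.32063762122453 256.72893089069976 193.09288159635219 [[0.373, 0.884, 0.282, 0.142], [0.928, -0.354, -0.116, 0.564], [-0.002, 0.305, -0.952, 0.374], [0.0, 0.0, 0.0, 1.0]]
{'time_s': 0.15, 'q': [0.982, 0.181, 1.608, -0.0, 1.354, -0.206], 'dq': [0.001, -0.002, -0.002, -0.002, 0.001, 0.002], 'joint_efforts': [0.001, -44.527, -35.169, -0.0, 0.006, -0.0], 'eef_pos': [0.215, 0.533, 0.242], 'eef_rot': [0.694, 0.134, 0.694, -0.135], 'wrist_force': [-0.088, 0.027, 0.264], 'torque': [-0.004, 0.033, 0.01], 'opening': 0.996}
[[-0.001  0.374  0.928  0.215]
 [-0.001  0.928 -0.374  0.533]
 [-1.    -0.001 -0.     0.242]
 [ 0.     0.     0.     1.   ]]
```

View pics/scene0.png

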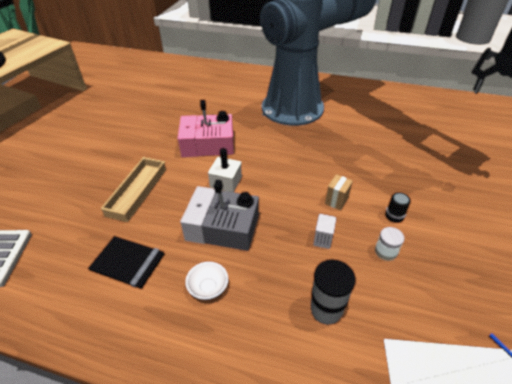

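View pics/top0.png

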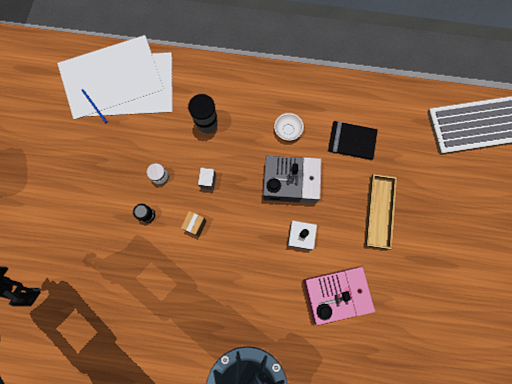

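View pics/wrist0.png

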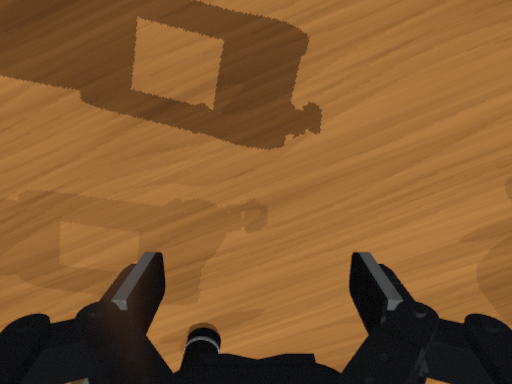

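The scene shows all four accessories: in the top view, jar (157,174), eyepiece (144,214), cassette (207,180) and carton (194,224). The grey unit is at (293,180), the stand with probe at (303,235), the box at (381,212) and the pink decoy at (338,296). Next I'll measure from the depth.

Run:
```python
from h import *
c=shot("top"); W=cloud(c)
img=c["img"]
print(np.nanmedian(W[300:320,200:230,2]))
def top(name,u0,u1,v0,v1,zl,zh,rect=True):
    w=W[v0:v1,u0:u1].reshape(-1,3); m=(w[:,2]>zl)&(w[:,2]<zh); p=w[m]
    if len(p)<3: print(name,'few'); return
    (cx,cy),(a,b),an=cv2.minAreaRect(p[:,:2].astype(np.float32))
    print(name,len(p),'med z %.4f'%np.median(p[:,2]),'mean',np.round(p.mean(0)[:2],4),'rect',round(cx,4),round(cy,4),round(a,4),round(b,4),round(an,1))
top('jar',140,175,155,195,.05,.075)
top('eye',128,160,198,230,.054,.075)
top('cas',192,222,160,200,.05,.075)
top('cart',178,210,205,245,.055,.08)
top('unit',255,330,145,210,.062,.078)
top('button',255,330,145,210,.085,.11)
top('stand',280,325,215,260,.045,.062)
top('probe',280,325,215,260,.075,.13)
top('box',355,405,165,260,.024,.04)
top('tumbler',180,225,85,145,.12,.15)
top('dish',265,312,105,150,.02,.04)
top('note',320,385,115,165,.008,.02)
top('pink',295,385,255,330,.062,.078)
b=cv2.resize(img[130:275,120:420],None,fx=2.6,fy=2.6,interpolation=cv2.INTER_CUBIC)
cv2.imwrite("pics/topz.png",b[:,:,::-1])
```

```text
-0.0003890122832116427
jar 244 med z 0.0595 mean [0.55   0.3491] rect 0.5504 0.3503 0.0482 0.0508 10.1
eye 221 med z 0.0641 mean [0.4301 0.3642] rect 0.4299 0.364 0.0451 0.0441 9.5
cas 257 med z 0.0594 mean [0.5555 0.202 ] rect 0.5562 0.2029 0.0524 0.0406 0.9
cart 322 med z 0.0657 mean [0.419  0.2161] rect 0.4192 0.217 0.0467 0.0522 74.8
unit 2009 med z 0.0698 mean [ 0.5884 -0.0463] rect 0.5887 -0.0432 0.1209 0.1605 4.5
button 95 med z 0.0956 mean [ 0.5574 -0.0012] rect 0.5679 -0.0126 0.026 0.0726 37.7
stand 568 med z 0.0547 mean [ 0.429  -0.0926] rect 0.4302 -0.0931 0.0702 0.0699 88.9
probe 60 med z 0.1135 mean [ 0.4285 -0.0917] rect 0.4298 -0.0927 0.0186 0.019 11.6
box 414 med z 0.0304 mean [ 0.5342 -0.3157] rect 0.5359 -0.3158 0.0719 0.2143 89.6
tumbler 556 med z 0.1318 mean [0.7373 0.2374] rect 0.739 0.2385 0.0757 0.0735 60.9
dish 224 med z 0.0271 mean [ 0.7651 -0.0156] rect 0.7569 -0.0157 0.0871 0.0878 33.8
note 1328 med z 0.0118 mean [ 0.7485 -0.2178] rect 0.75 -0.218 0.1412 0.102 85.7
pink 2495 med z 0.0695 mean [ 0.2842 -0.21  ] rect 0.2815 -0.2086 0.1205 0.1609 20.2
```

View pics/topz.png

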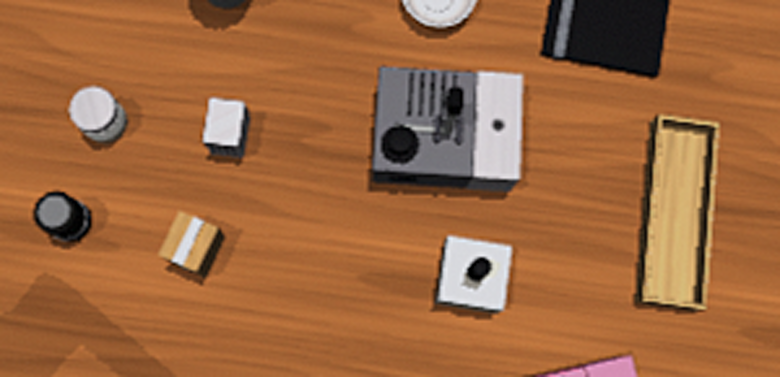

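```bash
cat >> h.py <<'E'
def to(x,y,z,az=None):
    M=T(); d=np.array([x,y,z])-M[:3,3]; a=np.degrees(np.arctan2(M[1,1],M[0,1]))
    s="shift tool xyz %s"%np.round(M[:3,:3].T@d,4)
    if az is not None:
        s+=" turn rx %.2f"%(-((az-a+90)%180-90))
    print(s,"| pos",np.round(M[:3,3],4),"az %.2f"%a,"x axis",np.round(M[:3,0],4),"t",round(ctrl.get_obs()["time_s"],1))
E
echo
```

Request:
drive_tool:
  increments:
    - [-0.01, 0, 0, 10.6, 0, 0, 1]
    - [-0.01, 0, 0, 10.6, 0, 0, 1]
    - [-0.01, 0, 0, 10.6, 0, 0, 1]
    - [-0.01, 0, 0, 10.6, 0, 0, 1]
    - [-0.01, 0, 0, 10.6, 0, 0, 1]
    - [-0.01, 0, 0, 10.6, 0, 0, 1]
    - [0, 0, 0, 0, 0, 0, 1]

```text
time_s: 1.08
eef_pos: [0.2149, 0.5337, 0.3029]
eef_rot: [0.519, 0.48, 0.52, -0.479]
wrist_force: [0.4, -0.2, 0.2]
opening: 1.004
```

Run:
```python
from h import *
to(.36,-.0927,.30,4.5)
```

```text
shift tool xyz [0.0023 0.0948 0.6359] turn rx 0.06 | pos [0.2149 0.5337 0.3029] az 4.56 x axis [ 8.0e-04  1.1e-03 -1.0e+00] t 1.1
```

Request:
drive_tool:
  increments:
    - [0, 0.03, 0.04, 0, 0, 0, 1]
    - [0, 0.03, 0.06, 0, 0, 0, 1]
    - [0, 0.03, 0.06, 0, 0, 0, 1]
    - [0, 0.02, 0.06, 0, 0, 0, 1]
    - [0, 0.02, 0.06, 0, 0, 0, 1]
    - [0, 0.02, 0.06, 0, 0, 0, 1]
    - [0, 0.015, 0.06, 0, 0, 0, 1]
    - [0, 0, 0.06, 0, 0, 0, 1]
    - [0, 0, 0.06, 0, 0, 0, 1]
    - [0, 0, 0.06, 0, 0, 0, 1]

```text
time_s: 2.33
eef_pos: [0.4185, -0.0239, 0.3019]
eef_rot: [0.52, 0.479, 0.52, -0.479]
wrist_force: [0.7, -0.4, -0.1]
opening: 0.999
```

Request:
drive_tool:
  increments:
    - [0, 0, 0.055, 0, 0, 0, 1]
    - [0, 0, 0, 0, 0, 0, 1]
    - [0, 0, 0, 0, 0, 0, 1]

```text
time_s: 2.7
eef_pos: [0.4228, -0.0766, 0.3017]
eef_rot: [0.519, 0.48, 0.52, -0.48]
wrist_force: [0.3, 0.8, -0.5]
opening: 1.003
```

Run:
```python
from h import *
c=shot("wrist","w1")
to(.43,-.0927,.30,4.5)
for n,p in dict(probe=(.43,-.0927,.115),term=(.593,-.098,.07),stand=(.4302,-.0931,.055)).items():
    q=np.linalg.inv(c["M"])@[*p,1]; print(n,c["fx"]*q[0]/q[2]+c["cx"],c["fy"]*q[1]/q[2]+c["cy"])
```

```text
shift tool xyz [0.0018 0.0058 0.0172] turn rx 0.11 | pos [ 0.4229 -0.076   0.3018] az 4.61 x axis [-7.e-04  8.e-04 -1.e+00] t 2.8
probe 262.85355038150425 187.34181169411525
term 398.1755365537389 191.26647819970603
stand 262.1565239366586 173.48874812984087
```

View pics/w1.png

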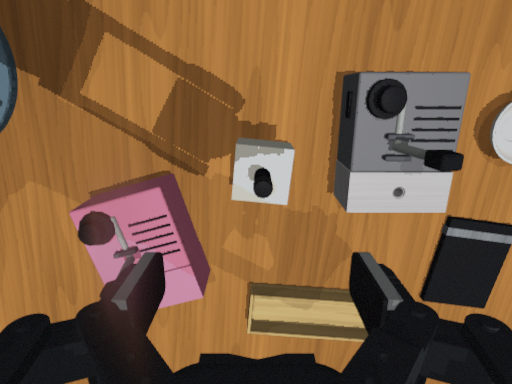

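The wrist view shows the probe at (263,185) in the white stand and the grey unit's terminal hole at (398,191), both as predicted. The button is at (387,97). I'll refine these with the wrist cloud.

Run:
```python
from h import *
c=shot("wrist"); W=cloud(c)
def top(name,u0,u1,v0,v1,zl,zh):
    w=W[v0:v1,u0:u1].reshape(-1,3); p=w[(w[:,2]>zl)&(w[:,2]<zh)]
    (cx,cy),(a,b),an=cv2.minAreaRect(p[:,:2].astype(np.float32))
    print(name,len(p),'z %.4f'%np.median(p[:,2]),'mean',np.round(p.mean(0)[:2],4),'rect',np.round([cx,cy,a,b,an],4))
top('probe',245,280,160,205,.108,.125)
top('stand',220,300,130,210,.05,.06)
top('button',360,410,70,125,.085,.11)
top('unit',325,480,60,220,.065,.075)
g=cv2.cvtColor(c["img"],cv2.COLOR_RGB2GRAY)
m=np.zeros_like(g); m[180:203,385:411]=(g[180:203,385:411]<110)
ys,xs=np.nonzero(m); print(xs.mean(),ys.mean(),len(xs), ray(c,xs.mean(),ys.mean(),.07))
to(.43,-.0927,.30,4.5)
```

```text
probe 305 z 0.1157 mean [ 0.4295 -0.0936] rect [ 0.4294 -0.0943  0.019   0.0194  3.2933]
stand 2758 z 0.0560 mean [ 0.4295 -0.0917] rect [ 4.29700e-01 -9.52000e-02  7.06000e-02  7.00000e-02  8.87263e+01]
button 664 z 0.0966 mean [0.5525 0.0048] rect [5.53900e-01 5.00000e-03 2.73000e-02 2.67000e-02 5.92045e+01]
unit 12310 z 0.0709 mean [ 0.5878 -0.0431] rect [ 0.5884 -0.0454  0.1209  0.1602  4.6756]
397.35593220338984 192.45762711864407 59 [ 0.5926007  -0.09891201  0.07      ]
shift tool xyz [0.002  0.0056 0.0175] turn rx 0.14 | pos [ 0.423  -0.0757  0.302 ] az 4.64 x axis [-4.e-04  5.e-04 -1.e+00] t 2.8
```

Request:
drive_tool:
  increments:
    - [0, 0.005, 0.0184, 0, 0, 0, 1]
    - [0.04, 0, 0, 0, 0, 0, 1]
    - [0.05, 0, 0, 0, 0, 0, 1]
    - [0.05, 0, 0, 0, 0, 0, 1]
    - [0.02, 0, 0, 0, 0, 0, 1]
    - [0, 0, 0, 0, 0, 0, 1]
    - [0, 0, 0, 0, 0, 0, 1]

```text
time_s: 3.68
eef_pos: [0.4305, -0.0952, 0.1434]
eef_rot: [0.52, 0.48, 0.519, -0.48]
wrist_force: [0.5, 0.7, 0.6]
opening: 1.006
```

Run:
```python
from h import *
c=shot("wrist","w2")
to(.4295,-.0938,.087,4.6)
```

```text
shift tool xyz [ 0.0567 -0.0012 -0.0018] turn rx -0.09 | pos [ 0.4307 -0.0954  0.1437] az 4.51 x axis [ 0.0024 -0.0013 -1.    ] t 3.7
```

View pics/w2.png

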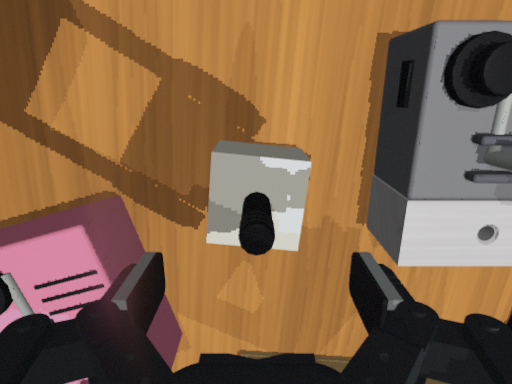

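The probe sits centred between the jaws, with its top at (257,238). I'll descend and grip.

Request:
drive_tool:
  increments:
    - [0.03, -0.001, -0.0017, 0, 0, 0, 1]
    - [0.026, 0, 0, 0, 0, 0, 1]
    - [0, 0, 0, 0, 0, 0, 1]
    - [0, 0, 0, 0, 0, 0, -1]
    - [0, 0, 0, 0, 0, 0, -1]
    - [0, 0, 0, 0, 0, 0, -1]
    - [0, 0, 0, 0, 0, 0, -1]
    - [0, 0, 0, 0, 0, 0, -1]

```text
time_s: 4.72
eef_pos: [0.4288, -0.0935, 0.0868]
eef_rot: [0.519, 0.48, 0.519, -0.48]
wrist_force: [-0.3, 0.4, 5.4]
opening: 0.221
```

Run:
```python
from h import *
c=shot("wrist","w3")
to(.4295,-.0938,.160,4.6)
print(ctrl.get_obs()["opening"],ctrl.get_obs()["wrist_force"])
```

```text
shift tool xyz [-0.0732  0.0007  0.0004] turn rx -0.13 | pos [ 0.4288 -0.0935  0.0868] az 4.47 x axis [ 8.e-04 -4.e-04 -1.e+00] t 4.8
0.22120665201686815 [-0.77883846 -0.51213456  5.86333288]
```

View pics/w3.png

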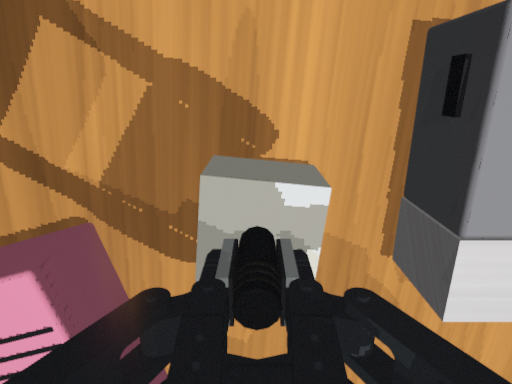

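Request:
drive_tool:
  increments:
    - [-0.03, 0, 0, 0, 0, 0, -1]
    - [-0.05, 0, 0, 0, 0, 0, -1]
    - [-0.045, 0, 0, 0, 0, 0, -1]
    - [0, 0.05, 0, 0, 0, 0, -1]
    - [0, 0.05, 0, 0, 0, 0, -1]
    - [0, 0.045, 0.01, 0, 0, 0, -1]
    - [0, 0.016, 0.0075, 0, 0, 0, -1]
    - [0, 0, 0, 0, 0, 0, -1]
    - [0, 0, 0, 0, 0, 0, -1]

```text
time_s: 5.9
eef_pos: [0.5893, -0.0978, 0.2106]
eef_rot: [0.519, 0.48, 0.52, -0.48]
wrist_force: [-0.3, 0.2, -0.9]
opening: 0.219
```

Run:
```python
from h import *
to(.5923,-.0985,.19,4.6)
c=shot("wrist","w4");c=shot("scene")
b=cv2.resize(c["img"][120:270,150:300],None,fx=4,fy=4,interpolation=cv2.INTER_CUBIC)
cv2.imwrite("pics/s4.png",b[:,:,::-1])
```

```text
shift tool xyz [0.0206 0.003  0.001 ] turn rx -0.13 | pos [ 0.5893 -0.0978  0.2106] az 4.47 x axis [-1.7e-03  7.0e-04 -1.0e+00] t 5.9
```

View pics/w4.png

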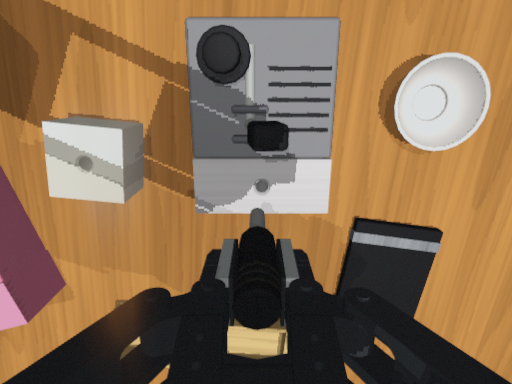

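View pics/s4.png

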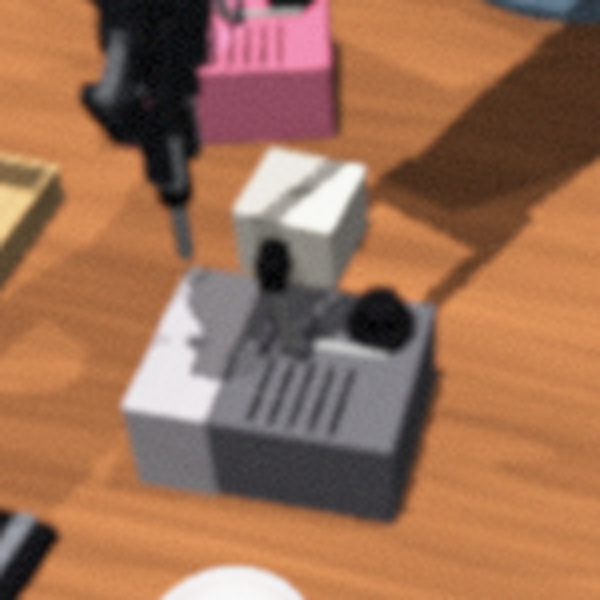

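The probe is held straight, with its tip near (258,213). The terminal hole is at (262,186) and the stand hole at (85,163). I'll measure the tip against the hole.

Run:
```python
from h import *
c=shot("wrist"); g=cv2.cvtColor(c["img"],cv2.COLOR_RGB2GRAY).astype(int)
def blob(u0,u1,v0,v1,th,z):
    m=g[v0:v1,u0:u1]<th; ys,xs=np.nonzero(m); print(len(xs),xs.mean()+u0,ys.mean()+v0,np.round(ray(c,xs.mean()+u0,ys.mean()+v0,z),4))
blob(250,275,176,197,110,.07)
blob(72,98,150,178,95,.055)
print(np.round(g[150:178:3,72:98:3]))
b=cv2.resize(c["img"][170:250,215:300],None,fx=7,fy=7,interpolation=cv2.INTER_CUBIC); cv2.imwrite("pics/w4z.png",b[:,:,::-1])
for v in range(205,232,3): print(v,g[v,244:272])
```

```text
115 261.295652173913 184.6782608695652 [ 0.5931 -0.0982  0.07  ]
0 nan nan [nan nan nan]
[[166 167 168 203 203 218 219 219 219]
 [166 167 168 169 169 168 169 218 219]
 [167 167 146 134 125 141 169 170 169]
 [166 158 136 109 112 115 125 169 170]
 [166 150 126 110 115 121 123 163 169]
 [211 139 134 114 119 125 130 159 171]
 [212 211 192 169 122 126 133 168 170]
 [211 211 211 182 190 178 186 169 170]
 [211 211 210 211 210 210 209 209 159]
 [211 212 211 210 210 209 208 209 208]]
205 [209 209 210 210 210 211 210 210 210 210 210 210 211 211 211 211 211 198
 194 194 193 193 193 193 194 193 194 193]
208 [212 211 212 212 212 212 212 212 205 191 150 136  99  82 102 153 161 175
 192 195 194 195 195 195 194 195 195 204]
211 [210 211 211 211 211 211 192 120  78  79  81  80  83  82  82  81  82  77
  73 111 184 194 194 194 194 194 195 194]
214 [137 136 136 135 135 130  90  75  78  82  81  81  83  83  82  82  80  78
  74  70  94 121 129 131 135 134 134 134]
217 [137 135 135 136 135 123  88  76  79  81  83  85  83  83  84  83  80  79
  75  72  79 119 129 128 128 134 133 134]
220 [137 135 136 136 136 113  85  76  80  82  83  83  84  86  85  85  83  80
  76  71  76 120 130 127 131 132 134 133]
223 [138 134 135 137 137 103  77  72  73  80  80  81  83  83  85  84  80  80
  76  72  70 121 128 127 130 133 133 134]
226 [138 136 136 137 136  98  73  70  66  64  61  52  41  36  48  48  61  64
  67  70  70 108 126 128 130 132 134 135]
229 [137 137 125  82  34  13  14  15  16  17   9  14  14  14   8  16  13  15
  12  15  14  18  15  73 110 129 134 134]<stdin>:4: RuntimeWarning: Mean of empty slice.
  ret = ret.dtype.type(ret / rcount)
```

View pics/w4z.png

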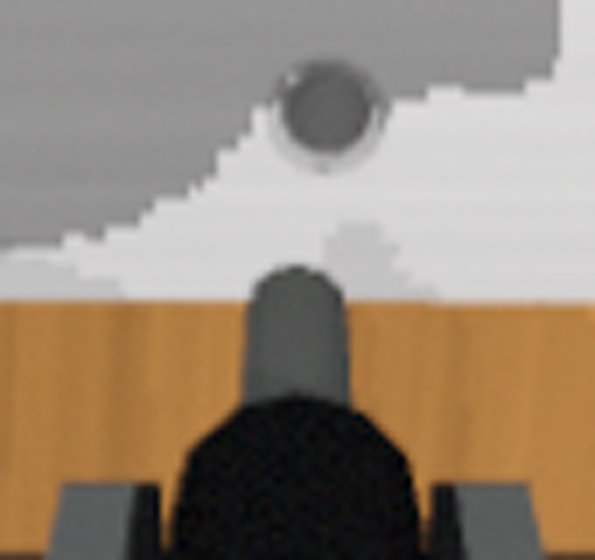

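Run:
```python
from h import *
c=shot("wrist"); 
print(ray(c,261.7,185.8,.07), ray(c,257.2,210.5,.134),ray(c,257.2,212.5,.134), T()[:3,3])
```

```text
[ 0.59379507 -0.09932862  0.07      ] [ 0.58967226 -0.09870567  0.134     ] [ 0.58979092 -0.10020162  0.134     ] [ 0.58974269 -0.09799164  0.21152231]
```

Request:
drive_tool:
  increments:
    - [0, 0.0036, 0, 0, 0, 0, -1]
    - [0.03, 0, 0, 0, 0, 0, -1]
    - [0.02, 0, 0, 0, 0, 0, -1]
    - [0, 0, 0, 0, 0, 0, -1]
    - [0, 0, 0, 0, 0, 0, -1]

```text
time_s: 6.72
eef_pos: [0.5944, -0.098, 0.162]
eef_rot: [0.519, 0.48, 0.519, -0.48]
wrist_force: [-0.6, 0.0, -0.2]
opening: 0.214
```

Run:
```python
from h import *
to(.5933,-.0983,.1018,4.6)
c=shot("wrist")
b=cv2.resize(c["img"][120:320,155:355],None,fx=3,fy=3,interpolation=cv2.INTER_CUBIC); cv2.imwrite("pics/w5z.png",b[:,:,::-1])
to(.5933,-.0983,.1018,4.6)
```

```text
shift tool xyz [ 0.0602 -0.0011  0.0002] turn rx -0.13 | pos [ 0.5944 -0.098   0.162 ] az 4.47 x axis [ 8.e-04 -3.e-04 -1.e+00] t 6.7
shift tool xyz [ 0.0606 -0.0014  0.    ] turn rx -0.13 | pos [ 0.5946 -0.0981  0.1624] az 4.47 x axis [ 1.6e-03 -6.0e-04 -1.0e+00] t 6.8
```

View pics/w5z.png

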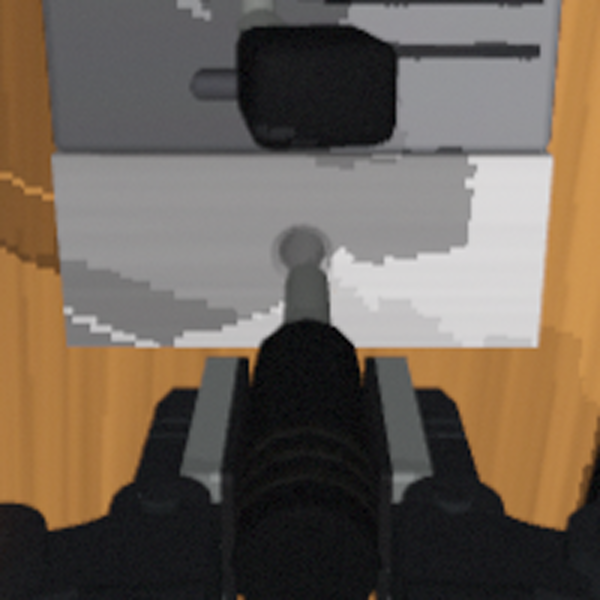

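The tip at (308,270) in the crop sits about 1 mm right of the hole centre (302,252). I'll correct that and lower gently.

Request:
drive_tool:
  increments:
    - [0, -0.0012, 0, 0, 0, 0, -1]
    - [0.008, 0, 0, 0, 0, 0, -1]
    - [0.006, 0, 0, 0, 0, 0, -1]
    - [0.005, 0, 0, 0, 0, 0, -1]
    - [0.005, 0, 0, 0, 0, 0, -1]
    - [0, 0, 0, 0, 0, 0, -1]
    - [0, 0, 0, 0, 0, 0, -1]

```text
time_s: 7.65
eef_pos: [0.5928, -0.098, 0.1374]
eef_rot: [0.519, 0.48, 0.519, -0.48]
wrist_force: [-0.1, 0.3, -1.0]
opening: 0.221
```

Run:
```python
from h import *
c=shot("wrist")
b=cv2.resize(c["img"][120:320,155:355],None,fx=3,fy=3,interpolation=cv2.INTER_CUBIC); cv2.imwrite("pics/w6z.png",b[:,:,::-1])
to(.5933,-.0983,.1018,4.6)
```

```text
shift tool xyz [0.0357 0.0005 0.0003] turn rx -0.13 | pos [ 0.5928 -0.098   0.1375] az 4.47 x axis [ 2.e-04 -1.e-04 -1.e+00] t 7.7
```

View pics/w6z.png

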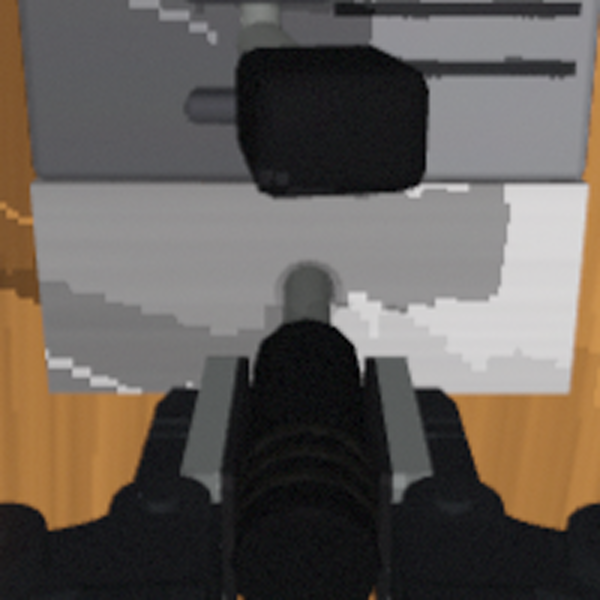

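The tip is 9 mm into the hole with no side force, so I'll continue down.

Request:
drive_tool:
  increments:
    - [0.008, 0, 0, 0, 0, 0, -1]
    - [0.008, 0, 0, 0, 0, 0, -1]
    - [0.008, 0, 0, 0, 0, 0, -1]
    - [0.007, 0, 0, 0, 0, 0, -1]
    - [0.0035, 0, 0, 0, 0, 0, -1]
    - [0, 0, 0, 0, 0, 0, -1]
    - [0, 0, 0, 0, 0, 0, -1]

```text
time_s: 8.57
eef_pos: [0.5927, -0.098, 0.103]
eef_rot: [0.519, 0.48, 0.519, -0.48]
wrist_force: [0.1, -0.7, -0.9]
opening: 0.216
```

Run:
```python
from h import *
c=shot("wrist")
b=cv2.resize(c["img"][120:320,155:355],None,fx=3,fy=3,interpolation=cv2.INTER_CUBIC); cv2.imwrite("pics/w7z.png",b[:,:,::-1])
to(.5933,-.0983,.1018,4.6);print(ctrl.get_obs()["wrist_force"])
```

```text
shift tool xyz [0.0012 0.0005 0.0003] turn rx -0.13 | pos [ 0.5928 -0.098   0.103 ] az 4.47 x axis [ 2.e-04 -1.e-04 -1.e+00] t 8.6
[-0.30177297  0.1962895  -0.72628473]
```

View pics/w7z.png

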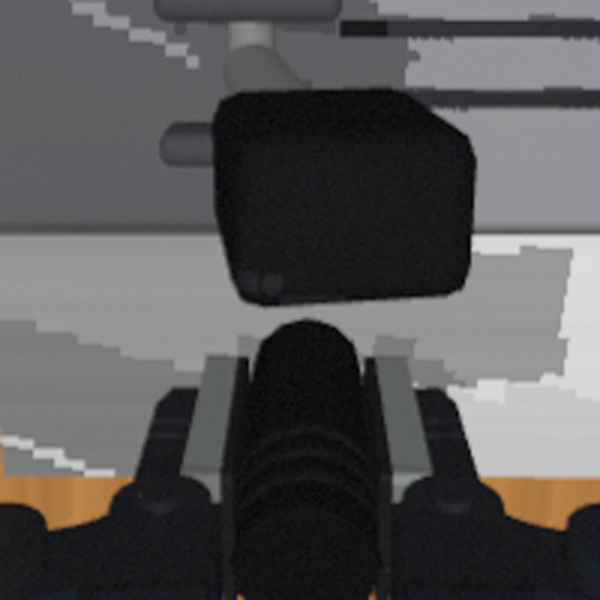

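Request:
drive_tool:
  increments:
    - [0.0015, 0, 0, 0, 0, 0, -1]
    - [0.001, 0, 0, 0, 0, 0, -1]
    - [0, 0, 0, 0, 0, 0, -1]
    - [0, 0, 0, 0, 0, 0, -1]

```text
time_s: 9.12
eef_pos: [0.593, -0.0981, 0.1018]
eef_rot: [0.519, 0.48, 0.519, -0.48]
wrist_force: [-4.0, 0.7, 8.6]
opening: 0.22
```

Request:
drive_tool:
  increments:
    - [0, 0, 0, 0, 0, 0, 0]
    - [0, 0, 0, 0, 0, 0, 0.4]
    - [0, 0, 0, 0, 0, 0, 0.4]
    - [-0.04, 0, 0, 0, 0, 0, 0.4]
    - [-0.05, 0, 0, 0, 0, 0, 0.4]
    - [-0.03, 0, 0, 0, 0, 0, -1]
    - [0, 0, 0, 0, 0, 0, -1]
    - [0, 0, 0, 0, 0, 0, -1]
    - [0, 0, 0, 0, 0, 0, -1]

```text
time_s: 10.25
eef_pos: [0.5917, -0.0976, 0.2182]
eef_rot: [0.518, 0.48, 0.52, -0.481]
wrist_force: [-0.1, -0.2, 0.4]
opening: 0.0
```

Run:
```python
from h import *
c=shot("wrist","w8")
W=cloud(c); 
m=(W[...,2]>.12)&(W[...,2]<.137)&(np.hypot(W[...,0]-.593,W[...,1]+.098)<.02); print(m.sum(),np.nanmedian(W[m],0))
to(.5545,.0055,.2)
```

```text
624 [ 0.59273775 -0.09762547  0.13064203]
shift tool xyz [ 0.0186 -0.0291 -0.1057] | pos [ 0.5918 -0.0977  0.2184] az 4.46 x axis [-0.0029  0.0011 -1.    ] t 10.3
```

View pics/w8.png

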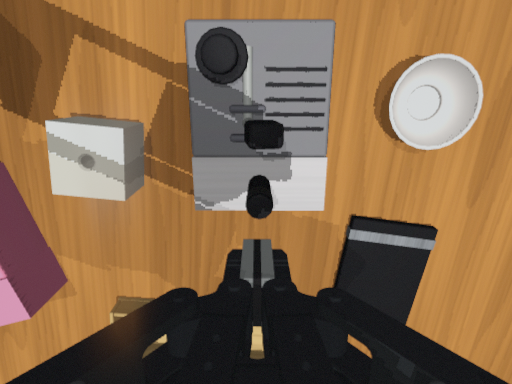

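The probe top reads 0.1306 m high, so it's fully home. Now the button.

Request:
drive_tool:
  increments:
    - [0, -0.01, -0.035, 0, 0, 0, -1]
    - [0, -0.01, -0.035, 0, 0, 0, -1]
    - [0, -0.009, -0.0355, 0, 0, 0, -1]
    - [0.04, 0, 0, 0, 0, 0, -1]
    - [0.045, 0, 0, 0, 0, 0, -1]
    - [0, 0, 0, 0, 0, 0, -1]
    - [0, 0, 0, 0, 0, 0, -1]

```text
time_s: 11.18
eef_pos: [0.5562, 0.0047, 0.1362]
eef_rot: [0.519, 0.48, 0.519, -0.48]
wrist_force: [0.4, -0.5, -0.2]
opening: 0.003
```

Run:
```python
from h import *
c=shot("wrist","w9")
to(.5543,.0052,.107)
```

```text
shift tool xyz [ 0.03   -0.0025 -0.0008] | pos [0.5568 0.0046 0.137 ] az 4.45 x axis [ 2.5e-03 -4.0e-04 -1.0e+00] t 11.2
```

View pics/w9.png

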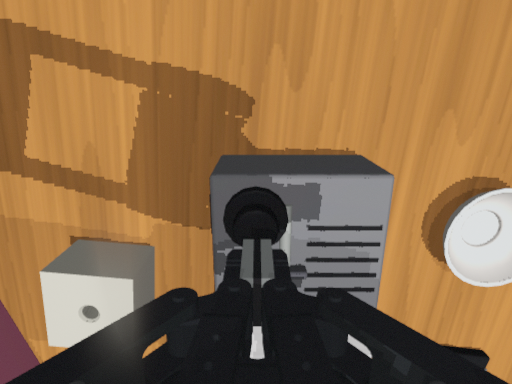

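The closed fingertips at (257,262) are above the button at (256,215). I'll press.

Request:
drive_tool:
  increments:
    - [0.012, -0.002, 0, 0, 0, 0, -1]
    - [0.012, 0, 0, 0, 0, 0, -1]
    - [0.004, 0, 0, 0, 0, 0, -1]
    - [0.003, 0, 0, 0, 0, 0, -1]
    - [0.002, 0, 0, 0, 0, 0, -1]
    - [0, 0, 0, 0, 0, 0, -1]

```text
time_s: 11.98
eef_pos: [0.5535, 0.0048, 0.1024]
eef_rot: [0.519, 0.48, 0.519, -0.48]
wrist_force: [-2.1, 1.2, 3.0]
opening: -0.002
```

Run:
```python
from h import *
c=shot("scene")
b=cv2.resize(c["img"][120:270,150:300],None,fx=4,fy=4,interpolation=cv2.INTER_CUBIC)
cv2.imwrite("pics/s10.png",b[:,:,::-1]); to(.5543,.0052,.102)
```

```text
shift tool xyz [ 0.0005  0.0008 -0.0003] | pos [0.5536 0.0048 0.1025] az 4.47 x axis [-0. -0. -1.] t 12.0
```

View pics/s10.png

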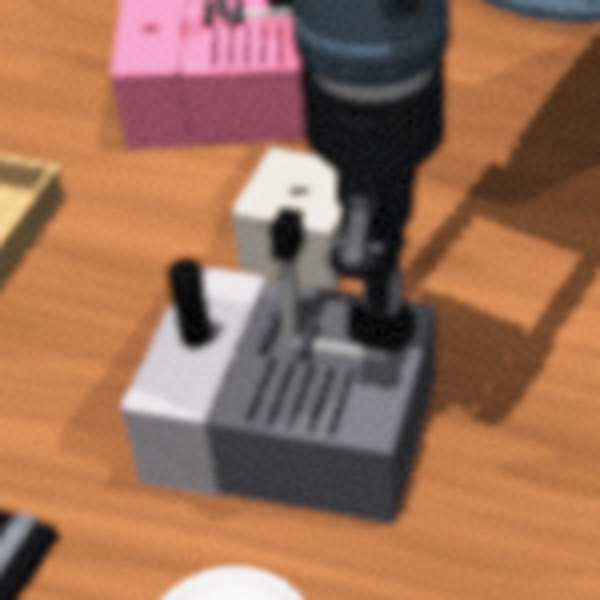

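Only 3 N so far and the lever is tilting forward in the scene. I'll press about 3 mm more.

Request:
drive_tool:
  increments:
    - [0.002, 0, 0, 0, 0, 0, -1]
    - [0.0015, 0, 0, 0, 0, 0, -1]
    - [0, 0, 0, 0, 0, 0, -1]
    - [0, 0, 0, 0, 0, 0, -1]
    - [0, 0, 0, 0, 0, 0, -1]
    - [0, 0, 0, 0, 0, 0, -1]

```text
time_s: 12.78
eef_pos: [0.5539, 0.0048, 0.1]
eef_rot: [0.519, 0.48, 0.519, -0.48]
wrist_force: [-6.1, 1.2, 11.1]
opening: 0.002
```

Run:
```python
from h import *
c=shot("scene")
b=cv2.resize(c["img"][120:270,150:300],None,fx=4,fy=4,interpolation=cv2.INTER_CUBIC)
cv2.imwrite("pics/s11.png",b[:,:,::-1]); to(.5543,.0052,.102)
```

```text
shift tool xyz [-0.0021  0.0005 -0.0004] | pos [0.5539 0.0048 0.0999] az 4.48 x axis [ 6.e-04 -2.e-04 -1.e+00] t 12.8
```

View pics/s11.png

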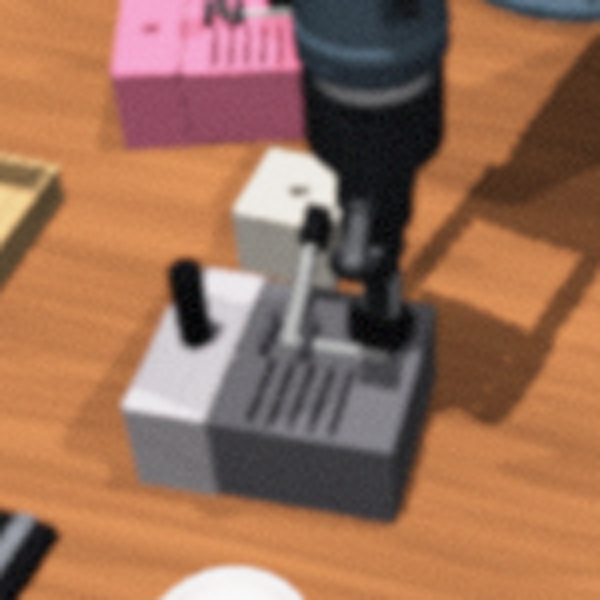

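The lever has tipped forward to (315,225), either mid-fall or held by the gripper. I'll back off slowly and look.

Request:
drive_tool:
  increments:
    - [0, 0, 0, 0, 0, 0, -1]
    - [0, 0, 0, 0, 0, 0, -1]
    - [-0.01, 0, 0, 0, 0, 0, -1]
    - [-0.04, 0, 0, 0, 0, 0, -1]
    - [-0.04, 0, 0, 0, 0, 0, -1]
    - [0, 0, 0, 0, 0, 0, -1]
    - [0, 0, 0, 0, 0, 0, -1]
    - [0, 0, 0, 0, 0, 0, -1]

```text
time_s: 13.82
eef_pos: [0.5527, 0.005, 0.1873]
eef_rot: [0.518, 0.48, 0.52, -0.481]
wrist_force: [0.2, -0.0, -0.7]
opening: 0.004
```

Run:
```python
from h import *
c=shot("wrist","w12");c=shot("scene")
b=cv2.resize(c["img"][120:270,150:300],None,fx=4,fy=4,interpolation=cv2.INTER_CUBIC)
cv2.imwrite("pics/s12.png",b[:,:,::-1]); to(.5543,.0052,.102)
```

```text
shift tool xyz [ 0.0855  0.0017 -0.0001] | pos [0.5528 0.0049 0.1875] az 4.46 x axis [-2.3e-03  4.0e-04 -1.0e+00] t 13.9
```

View pics/s12.png

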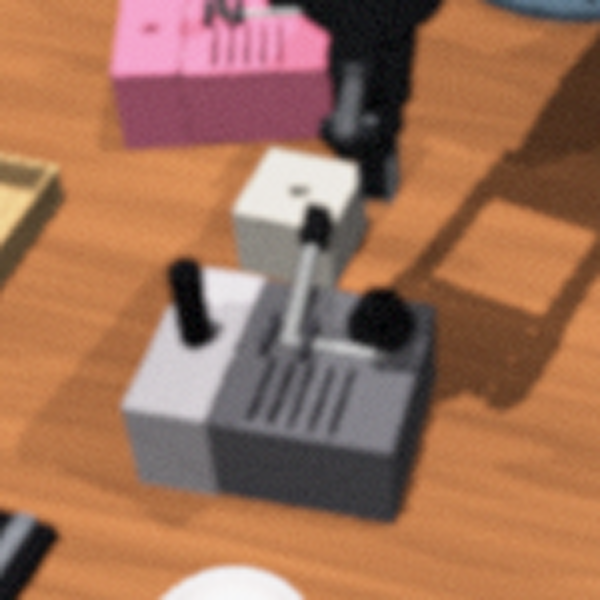

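View pics/w12.png

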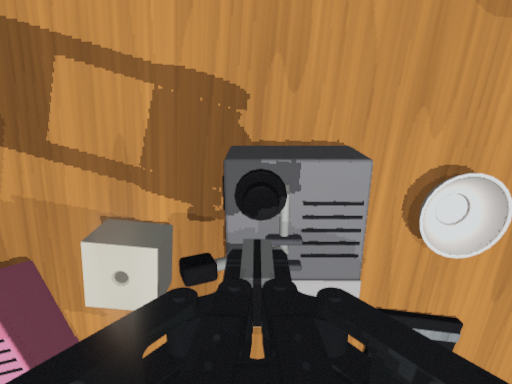

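The lever is down, with its grip at (197,268) overhanging the unit's front. Now I'll check the joint range and turn the jaws along y.

Run:
```python
from h import *
print(np.round(ctrl.get_obs()["q"],3))
c=shot("wrist");W=cloud(c)
m=(W[...,2]>.09)&(W[...,2]<.125)&(np.hypot(W[...,0]-.510,W[...,1]+.0506)<.03); p=W[m]; print(m.sum(),p.mean(0),p.min(0),p.max(0)); print(cv2.minAreaRect(p[:,:2].astype(np.float32)))
```

```text
[-0.206  0.189  1.714 -0.     1.241 -0.284]
1166 [ 0.51339591 -0.04715046  0.10696427] [ 0.49506775 -0.05819922  0.09008033] [ 0.53179714 -0.04146268  0.11727593]
((0.5136951804161072, -0.049997687339782715), (0.03688856586813927, 0.016366370022296906), 3.4681403636932373)
```

Request:
drive_tool:
  increments:
    - [-0.002, 0, 0, 10, 0, 0, -0.1]
    - [-0.002, 0, 0, 10, 0, 0, -0.1]
    - [-0.002, 0, 0, 10, 0, 0, -0.1]
    - [-0.002, 0, 0, 10, 0, 0, -0.1]
    - [-0.002, 0, 0, 10, 0, 0, -0.1]
    - [-0.002, 0, 0, 10, 0, 0, -0.1]
    - [-0.002, 0, 0, 10, 0, 0, -0.1]
    - [-0.002, 0, 0, 10, 0, 0, -0.1]
    - [-0.002, 0, 0, 10, 0, 0, -0.1]
    - [0, 0, 0, 0, 0, 0, -0.1]

```text
time_s: 15.22
eef_pos: [0.5535, 0.0048, 0.2064]
eef_rot: [-0.028, -0.706, -0.028, 0.707]
wrist_force: [0.1, -0.4, -0.4]
opening: 0.448
```

Run:
```python
from h import *
to(.5103,-.0505,.19,-85.4)
```

```text
shift tool xyz [0.0164 0.0517 0.0474] turn rx -0.04 | pos [0.5535 0.0048 0.2064] az -85.44 x axis [-5.e-04  1.e-04 -1.e+00] t 15.2
```

Request:
drive_tool:
  increments:
    - [0, 0.026, 0.024, 0, 0, 0, -0.1]
    - [0, 0.026, 0.0234, 0, 0, 0, -0.1]
    - [0.04, 0, 0, 0, 0, 0, -0.1]
    - [0, 0, 0, 0, 0, 0, -0.1]
    - [0, 0, 0, 0, 0, 0, -0.1]

```text
time_s: 15.85
eef_pos: [0.5108, -0.0506, 0.1675]
eef_rot: [0.028, 0.707, 0.028, -0.706]
wrist_force: [0.3, -0.0, 0.5]
opening: 0.453
```

Run:
```python
from h import *
to(.5103,-.0505,.0926,-85.4)
c=shot("wrist","w13")
```

```text
shift tool xyz [ 0.0749 -0.0002  0.0005] turn rx -0.02 | pos [ 0.5108 -0.0506  0.1675] az -85.42 x axis [ 3.e-04 -0.e+00 -1.e+00] t 15.8
```

View pics/w13.png

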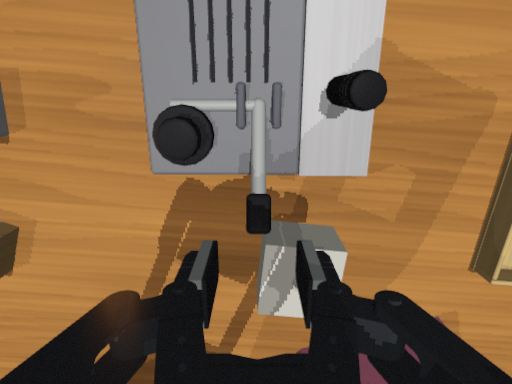

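The lever grip at (259,213) is centred between the half-open jaws. I'll descend and pinch.

Request:
drive_tool:
  increments:
    - [0.04, 0, 0, 0, 0, 0, -0.1]
    - [0.035, 0, 0, 0, 0, 0, -0.1]
    - [0, 0, 0, 0, 0, 0, -0.1]
    - [0, 0, 0, 0, 0, 0, -1]
    - [0, 0, 0, 0, 0, 0, -1]
    - [0, 0, 0, 0, 0, 0, -1]
    - [0, 0, 0, 0, 0, 0, -1]

```text
time_s: 16.77
eef_pos: [0.512, -0.0514, 0.094]
eef_rot: [0.028, 0.708, 0.027, -0.705]
wrist_force: [-1.1, -1.5, 7.8]
opening: 0.176
```

Run:
```python
from h import *
to(.5103,-.0505,.0926,-85.4);print(ctrl.get_obs()["wrist_force"])
c=shot("wrist","w14")
import math
p=[]
prev=None
for t in np.linspace(1.15,-.13,17):
    x,z=-75*math.sin(t),75*math.cos(t)
    if prev: print(round(t,2),"up",round(z-prev[1],1),"fwd",round(x-prev[0],1))
    prev=(x,z)
```

```text
shift tool xyz [ 0.0014 -0.001   0.0016] turn rx -0.13 | pos [ 0.512  -0.0514  0.094 ] az -85.53 x axis [ 0.0037 -0.0015 -1.    ] t 16.8
[-1.11529294 -1.51634067  7.81349251]
1.07 up 5.4 fwd 2.7
0.99 up 5.1 fwd 3.1
0.91 up 4.9 fwd 3.5
0.83 up 4.6 fwd 3.9
0.75 up 4.3 fwd 4.2
0.67 up 3.9 fwd 4.5
0.59 up 3.5 fwd 4.8
0.51 up 3.1 fwd 5.1
0.43 up 2.7 fwd 5.3
0.35 up 2.3 fwd 5.5
0.27 up 1.8 fwd 5.7
0.19 up 1.4 fwd 5.8
0.11 up 0.9 fwd 5.9
0.03 up 0.4 fwd 6.0
-0.05 up -0.1 fwd 6.0
-0.13 up -0.5 fwd 6.0
```

View pics/w14.png

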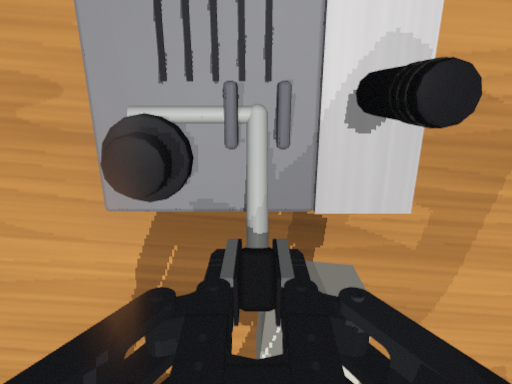

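The grip is held (opening 0.176, about 15 mm). Now I'll lift it along the arc.

Request:
drive_tool:
  increments:
    - [-0.0054, 0, -0.0027, 0, 0, 0, -1]
    - [-0.0051, 0, -0.0031, 0, 0, 0, -1]
    - [-0.0049, 0, -0.0035, 0, 0, 0, -1]
    - [-0.0046, 0, -0.0039, 0, 0, 0, -1]
    - [-0.0043, 0, -0.0042, 0, 0, 0, -1]
    - [-0.0039, 0, -0.0045, 0, 0, 0, -1]
    - [-0.0035, 0, -0.0048, 0, 0, 0, -1]
    - [-0.0031, 0, -0.0051, 0, 0, 0, -1]
    - [0, 0, 0, 0, 0, 0, -1]

```text
time_s: 17.95
eef_pos: [0.5404, -0.049, 0.126]
eef_rot: [-0.028, -0.705, -0.027, 0.708]
wrist_force: [-3.5, -5.0, -2.5]
opening: 0.174
```

Run:
```python
from h import *
o=ctrl.get_obs();print(o["wrist_force"],o["opening"])
# expected tip at .51 => unit x -10-75 sin .51
import math
for t in (.51,-.13):
    ux=-.010-.075*math.sin(t); print(t,.5885+ux*.9968,-.0443+ux*.0802,.07+.075*math.cos(t)-.008)
to(0,0,0)
```

```text
[-3.51922089 -5.01511614 -2.5295017 ] 0.1744399143566195
0.51 0.5420358690230338 -0.04803838614000069 0.12745583807343136
-0.13 0.5882234485022484 -0.04432225063214253 0.1363671420286091
shift tool xyz [ 0.1283 -0.0912  0.5344] | pos [ 0.5404 -0.049   0.126 ] az -85.52 x axis [-0.0044 -0.0012 -1.    ] t 17.9
```

Tracking well, so I'll finish the arc.

Request:
drive_tool:
  increments:
    - [-0.0027, 0, -0.0053, 0, 0, 0, -1]
    - [-0.0023, 0, -0.0055, 0, 0, 0, -1]
    - [-0.0018, 0, -0.0057, 0, 0, 0, -1]
    - [-0.0014, 0, -0.0058, 0, 0, 0, -1]
    - [-0.0009, 0, -0.0059, 0, 0, 0, -1]
    - [-0.0004, 0, -0.006, 0, 0, 0, -1]
    - [0, 0, -0.006, 0, 0, 0, -1]
    - [0.0004, 0, -0.006, 0, 0, 0, -1]
    - [0, 0, 0, 0, 0, 0, -1]

```text
time_s: 19.08
eef_pos: [0.5868, -0.0455, 0.1358]
eef_rot: [-0.028, -0.705, -0.027, 0.708]
wrist_force: [-5.9, -5.0, 2.4]
opening: 0.178
```

Run:
```python
from h import *
o=ctrl.get_obs();print(o["wrist_force"],o["opening"])
to(.5882,-.0443,.1364)
c=shot("wrist","w15")
c=shot("scene")
b=cv2.resize(c["img"][120:270,150:300],None,fx=4,fy=4,interpolation=cv2.INTER_CUBIC)
cv2.imwrite("pics/s15.png",b[:,:,::-1])
```

```text
[-5.88986163 -4.97239679  2.3729017 ] 0.17832904534790636
shift tool xyz [-0.0007 -0.0011 -0.0015] | pos [ 0.5868 -0.0455  0.1358] az -85.52 x axis [-0.0038 -0.0014 -1.    ] t 19.1
```

View pics/s15.png

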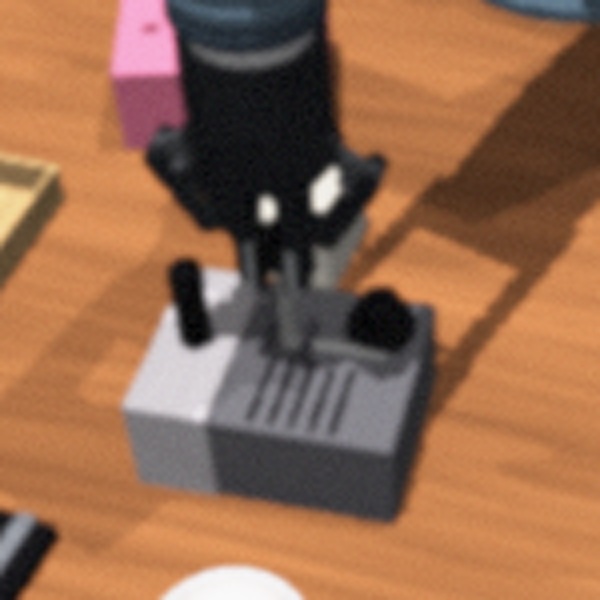

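The lever is held past vertical. I'll add 2 mm more, release and rise.

Request:
drive_tool:
  increments:
    - [0, 0, -0.002, 0, 0, 0, -1]
    - [0, 0, 0, 0, 0, 0, -0.3]
    - [0, 0, 0, 0, 0, 0, -0.1]
    - [0, 0, 0, 0, 0, 0, -0.1]
    - [-0.03, 0, 0, 0, 0, 0, -0.1]
    - [-0.05, 0, 0, 0, 0, 0, -0.1]
    - [-0.04, 0, 0, 0, 0, 0, -0.1]
    - [0, 0, 0, 0, 0, 0, -0.1]

```text
time_s: 20.18
eef_pos: [0.5924, -0.0449, 0.2604]
eef_rot: [0.029, 0.709, 0.027, -0.704]
wrist_force: [-0.0, 0.6, 0.1]
opening: 0.448
```

Run:
```python
from h import *
c=shot("scene")
b=cv2.resize(c["img"][120:270,150:300],None,fx=4,fy=4,interpolation=cv2.INTER_CUBIC)
cv2.imwrite("pics/s16.png",b[:,:,::-1]); c=shot("wrist","w16");W=cloud(c)
m=(W[...,2]>.12)&(W[...,2]<.137)&(np.hypot(W[...,0]-.593,W[...,1]+.098)<.02); print(m.sum(),np.nanmedian(W[m],0),W[m].mean(0))
m=(W[...,2]>.14)&(W[...,2]<.165)&(np.hypot(W[...,0]-.59,W[...,1]+.044)<.03); print(m.sum(),np.nanmedian(W[m],0))
to(.593,-.098,.25,4.6)
```

```text
479 [ 0.59414215 -0.09808976  0.13063187] [ 0.59403903 -0.09808252  0.12983949]
0 [nan nan nan]
shift tool xyz [0.0058 0.0538 0.0013] turn rx 89.88 | pos [ 0.5901 -0.0443  0.2558] az -85.52 x axis [ 7.e-04 -0.e+00 -1.e+00] t 20.3
  return np.nanmean(a, axis, out=out, keepdims=keepdims)
```

View pics/s16.png

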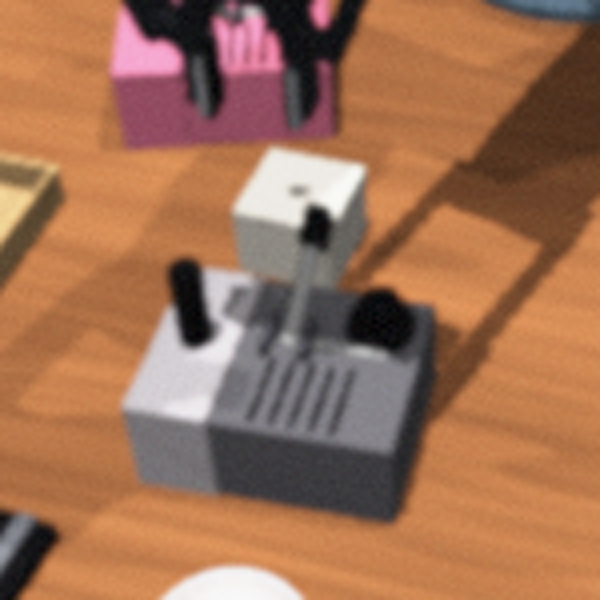

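View pics/w16.png

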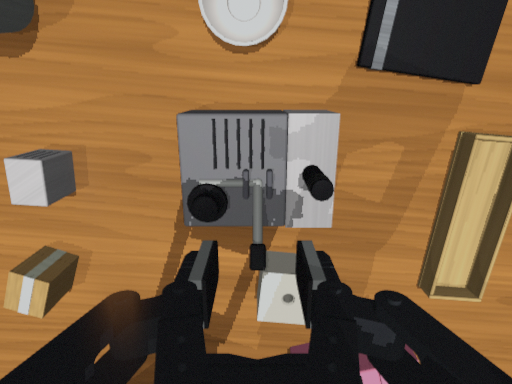

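The lever has fallen forward again (grip at (258,257)). I'll check the picture from just before release.

View pics/w15.png

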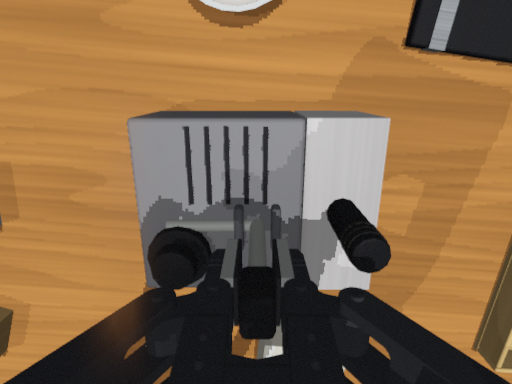

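Run:
```python
from h import *
import math
c=camera("wrist"); he=c["hand_eye"]
M=np.eye(4); a=math.radians(-85.52)
y=np.array([math.cos(a),math.sin(a),0]);x=np.array([-.0038,-.0014,-1]);x/=np.linalg.norm(x);y-=x*(x@y);y/=np.linalg.norm(y)
M[:3,0]=x;M[:3,1]=y;M[:3,2]=np.cross(x,y);M[:3,3]=[.5868,-.0455,.1358]
C=np.linalg.inv(M@he)
for t in (.4,.3,.2,.1,0,-.1,-.16):
  r=[]
  for L in (0,.062,.088):
    ux=-.010-L*math.sin(t);p=C@[.5885+ux*.9968,-.0443+ux*.0802,.07+L*math.cos(t),1]
    r.append((round(c["fx"]*p[0]/p[2]+c["cx"]),round(c["fy"]*p[1]/p[2]+c["cy"])))
  print(t,r)
```

```text
0.4 [(257, 225), (257, 311), (257, 363)]
0.3 [(257, 225), (257, 304), (257, 354)]
0.2 [(257, 225), (257, 296), (257, 342)]
0.1 [(257, 225), (257, 287), (257, 328)]
0 [(257, 225), (257, 276), (257, 311)]
-0.1 [(257, 225), (257, 264), (257, 292)]
-0.16 [(257, 225), (257, 257), (257, 280)]
```

At release the grip's top face was centred near (258,320), which puts the lever about 0.05 to 0.1 rad short of vertical. It had slipped in the pads. I'll repeat and overshoot until it meets its stop.

Request:
drive_tool:
  increments:
    - [0, 0, 0.03, 0, 0, 0, -0.1]
    - [0.02, 0, 0.05, 0, 0, 0, -0.1]
    - [0.05, 0, 0, 0, 0, 0, -0.1]
    - [0.03, 0, 0, 0, 0, 0, -0.1]
    - [0, 0, 0, 0, 0, 0, -0.1]
    - [0, 0, 0, 0, 0, 0, -0.1]

```text
time_s: 21.08
eef_pos: [0.5107, -0.0508, 0.1561]
eef_rot: [0.028, 0.707, 0.028, -0.707]
wrist_force: [-0.5, -0.1, 0.8]
opening: 0.45
```

Run:
```python
from h import *
c=shot("wrist","w17");W=cloud(c)
m=(W[...,2]>.09)&(W[...,2]<.125)&(np.hypot(W[...,0]-.510,W[...,1]+.0506)<.03); p=W[m]; print(m.sum(),p.mean(0),p.min(0),p.max(0)); print(cv2.minAreaRect(p[:,:2].astype(np.float32)))
to(.5095,-.0505,.0926,-85.4)
```

```text
1531 [ 0.5194252  -0.04963743  0.1070325 ] [ 0.50248266 -0.05888352  0.09026635] [ 0.53992945 -0.04168018  0.11721469]
((0.5210556387901306, -0.04965158551931381), (0.037714384496212006, 0.01578119769692421), 4.746543884277344)
shift tool xyz [ 0.0641 -0.0006  0.0017] turn rx -0.13 | pos [ 0.5112 -0.051   0.1567] az -85.53 x axis [ 1.4e-03 -5.0e-04 -1.0e+00] t 21.1
```

View pics/w17.png

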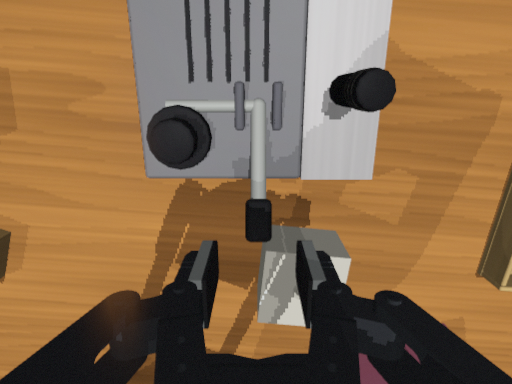

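Request:
drive_tool:
  increments:
    - [0.035, 0, 0.002, 0, 0, 0, -0.1]
    - [0.029, 0, 0, 0, 0, 0, -0.1]
    - [0, 0, 0, 0, 0, 0, -0.1]
    - [0, 0, 0, 0, 0, 0, -1]
    - [0, 0, 0, 0, 0, 0, -1]
    - [0, 0, 0, 0, 0, 0, -1]
    - [0, 0, 0, 0, 0, 0, -1]

```text
time_s: 22.0
eef_pos: [0.5098, -0.0516, 0.0937]
eef_rot: [0.028, 0.708, 0.027, -0.705]
wrist_force: [-0.9, -1.3, 6.9]
opening: 0.176
```

Request:
drive_tool:
  increments:
    - [-0.0054, 0, -0.0027, 0, 0, 0, -1]
    - [-0.0051, 0, -0.0031, 0, 0, 0, -1]
    - [-0.0049, 0, -0.0035, 0, 0, 0, -1]
    - [-0.0046, 0, -0.0039, 0, 0, 0, -1]
    - [-0.0043, 0, -0.0042, 0, 0, 0, -1]
    - [-0.0039, 0, -0.0045, 0, 0, 0, -1]
    - [-0.0035, 0, -0.0048, 0, 0, 0, -1]
    - [-0.0031, 0, -0.0051, 0, 0, 0, -1]
    - [-0.0027, 0, -0.0053, 0, 0, 0, -1]
    - [-0.0023, 0, -0.0055, 0, 0, 0, -1]

```text
time_s: 23.25
eef_pos: [0.5484, -0.0484, 0.1309]
eef_rot: [-0.028, -0.704, -0.027, 0.709]
wrist_force: [-7.1, -5.7, 0.2]
opening: 0.174
```

Request:
drive_tool:
  increments:
    - [-0.0018, 0, -0.0057, 0, 0, 0, -1]
    - [-0.0014, 0, -0.0058, 0, 0, 0, -1]
    - [-0.0009, 0, -0.0059, 0, 0, 0, -1]
    - [-0.0004, 0, -0.006, 0, 0, 0, -1]
    - [0, 0, -0.006, 0, 0, 0, -1]
    - [0.0004, 0, -0.006, 0, 0, 0, -1]
    - [0, 0, 0, 0, 0, 0, -1]

```text
time_s: 24.12
eef_pos: [0.5852, -0.0457, 0.136]
eef_rot: [-0.028, -0.705, -0.027, 0.708]
wrist_force: [-4.6, -4.8, 4.4]
opening: 0.178
```

Run:
```python
from h import *
to(.5882,-.0443,.1364)
c=shot("wrist","w18")
```

```text
shift tool xyz [-0.0004 -0.0011 -0.0031] | pos [ 0.5852 -0.0457  0.136 ] az -85.53 x axis [-0.0031 -0.0014 -1.    ] t 24.1
```

View pics/w18.png

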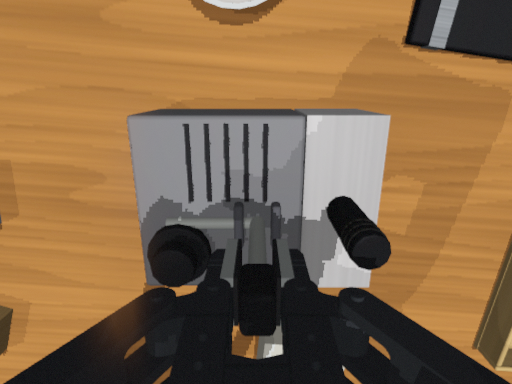

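The grip is now at (258,265–335), still about upright. I'll push further back.

Request:
drive_tool:
  increments:
    - [0.0004, 0, -0.003, 0, 0, 0, -1]
    - [0.0005, 0, -0.003, 0, 0, 0, -1]
    - [0.0005, 0, -0.003, 0, 0, 0, -1]
    - [0.0005, 0, -0.003, 0, 0, 0, -1]
    - [0, 0, 0, 0, 0, 0, -1]
    - [0, 0, 0, 0, 0, 0, -1]

```text
time_s: 24.92
eef_pos: [0.597, -0.0448, 0.1342]
eef_rot: [-0.028, -0.705, -0.027, 0.708]
wrist_force: [-5.0, -5.3, 4.1]
opening: 0.179
```

Run:
```python
from h import *
to(.5882,-.0443,.1364)
c=shot("wrist","w19")
```

```text
shift tool xyz [-0.0022 -0.0011  0.0087] | pos [ 0.597  -0.0448  0.1342] az -85.53 x axis [-0.003  -0.0014 -1.    ] t 24.9
```

View pics/w19.png

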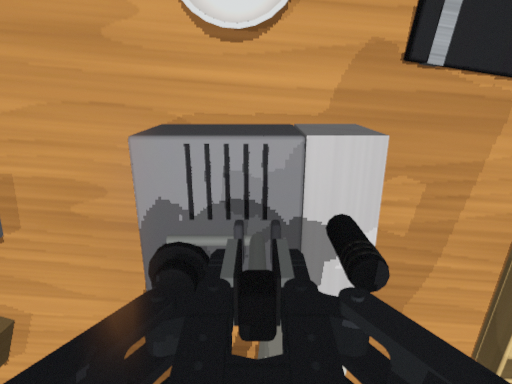

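```bash
cat > lev.py <<'E'
from h import *
import math
def lev():
    c=shot("wrist"); C=np.linalg.inv(c["M"])
    for t in (.3,.2,.1,0,-.1,-.16):
      r=[]
      for L,o in ((0,0),(.062,0),(.062,.011),(.062,-.011),(.088,.011),(.088,-.011)):
        ux=-.010-L*math.sin(t)+o*math.cos(t);p=C@[.5885+ux*.9968,-.0443+ux*.0802,.07+L*math.cos(t)+o*math.sin(t),1]
        r.append(round(c["fy"]*p[1]/p[2]+c["cy"]))
      print(t,r)
    cv2.imwrite("pics/levz.png",cv2.resize(c["img"][190:360,190:330],None,fx=3.5,fy=3.5,interpolation=cv2.INTER_CUBIC)[:,:,::-1]*1)
lev()
E
python3 lev.py
python3 - <<'E'
import cv2,numpy as np
i=cv2.imread('pics/levz.png').astype(float); cv2.imwrite('pics/levz2.png',np.clip(255*(i/255)**.4,0,255))
E
```

```text
0.3 [240, 323, 310, 335, 362, 386]
0.2 [240, 315, 300, 329, 348, 379]
0.1 [240, 306, 288, 323, 331, 368]
0 [240, 296, 276, 314, 312, 355]
-0.1 [240, 285, 264, 305, 291, 340]
-0.16 [240, 277, 256, 299, 278, 329][ WARN:0@0.049] global loadsave.cpp:1063 imwrite_ Unsupported depth image for selected encoder is fallbacked to CV_8U.
```

View pics/levz2.png

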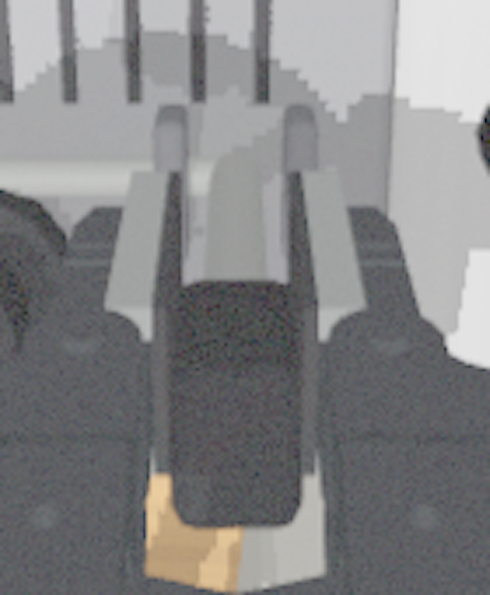

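The edges at rows 271, 295 and 340 put the lever about 0.08 rad past vertical. I'll go 7 mm further to the stop and then release.

Request:
drive_tool:
  increments:
    - [0.0008, 0, -0.003, 0, 0, 0, -1]
    - [0.0008, 0, -0.003, 0, 0, 0, -1]
    - [0.0003, 0, -0.001, 0, 0, 0, -1]
    - [0, 0, 0, 0, 0, 0, -1]
    - [0, 0, 0, 0, 0, 0, -1]

```text
time_s: 25.65
eef_pos: [0.6037, -0.0442, 0.1324]
eef_rot: [-0.028, -0.705, -0.027, 0.708]
wrist_force: [-6.0, -4.0, 5.6]
opening: 0.176
```

```bash
python3 lev.py
python3 - <<'E'
import cv2,numpy as np
i=cv2.imread('pics/levz.png').astype(float); cv2.imwrite('pics/levz3.png',np.clip(255*(i/255)**.4,0,255))
E
```

```text
0.3 [250, 336, 323, 347, 378, 400]
0.2 [250, 328, 314, 342, 364, 393]
0.1 [250, 320, 303, 336, 348, 384]
0 [250, 310, 291, 328, 329, 371]
-0.1 [250, 299, 278, 319, 308, 356]
-0.16 [250, 292, 270, 313, 295, 346][ WARN:0@0.058] global loadsave.cpp:1063 imwrite_ Unsupported depth image for selected encoder is fallbacked to CV_8U.
```

View pics/levz3.png

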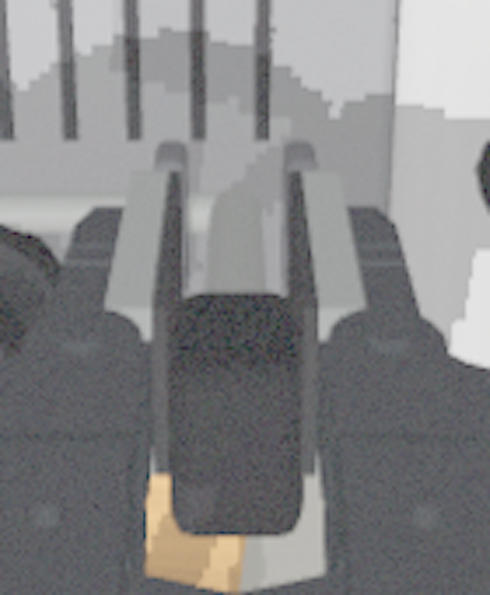

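Rows 274 and 342 match an angle of -0.16 rad, so the lever is at its stop. I'll release and go straight up.

Request:
drive_tool:
  increments:
    - [0, 0, 0, 0, 0, 0, -0.3]
    - [0, 0, 0, 0, 0, 0, -0.1]
    - [0, 0, 0, 0, 0, 0, -0.1]
    - [0, 0, 0, 0, 0, 0, -0.1]
    - [-0.02, 0, 0, 0, 0, 0, -0.1]
    - [-0.05, 0, 0, 0, 0, 0, -0.1]
    - [-0.04, 0, 0, 0, 0, 0, -0.1]
    - [0, 0, 0, 0, 0, 0, -0.1]

```text
time_s: 26.7
eef_pos: [0.6077, -0.0439, 0.2481]
eef_rot: [0.029, 0.71, 0.027, -0.703]
wrist_force: [-0.6, -0.3, -0.6]
opening: 0.456
```

Run:
```python
from h import *
c=shot("scene")
b=cv2.resize(c["img"][120:270,150:300],None,fx=4,fy=4,interpolation=cv2.INTER_CUBIC)
cv2.imwrite("pics/s20.png",b[:,:,::-1]); c=shot("wrist","w20");W=cloud(c)
m=(W[...,2]>.12)&(W[...,2]<.137)&(np.hypot(W[...,0]-.593,W[...,1]+.098)<.02); print(m.sum(),np.nanmedian(W[m],0),W[m].mean(0))
m=(W[...,2]>.14)&(W[...,2]<.165)&(np.hypot(W[...,0]-.59,W[...,1]+.044)<.03); print(m.sum(),np.nanmedian(W[m],0))
to(.593,-.098,.25,4.6)
```

```text
505 [ 0.59451886 -0.09803045  0.1306947 ] [ 0.59438155 -0.09807769  0.12978869]
652 [ 0.59419916 -0.04399498  0.15722105]
shift tool xyz [-0.0069  0.0535  0.0166] turn rx 89.87 | pos [ 0.6053 -0.0433  0.2431] az -85.53 x axis [ 1.9e-03 -5.0e-04 -1.0e+00] t 26.8
```

View pics/s20.png

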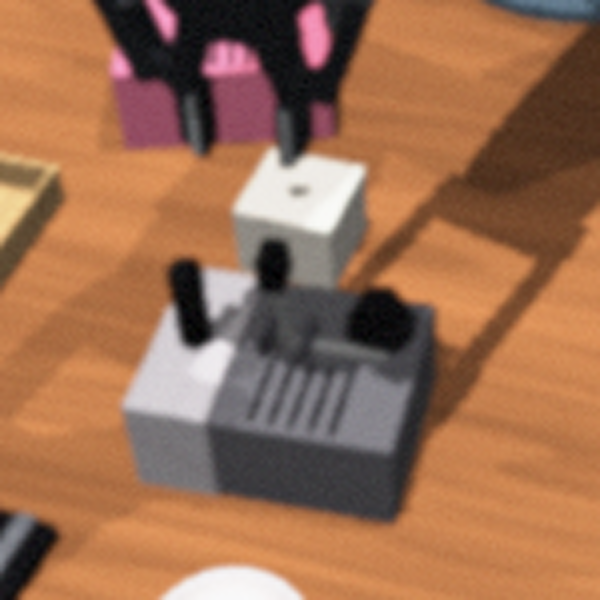

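View pics/w20.png

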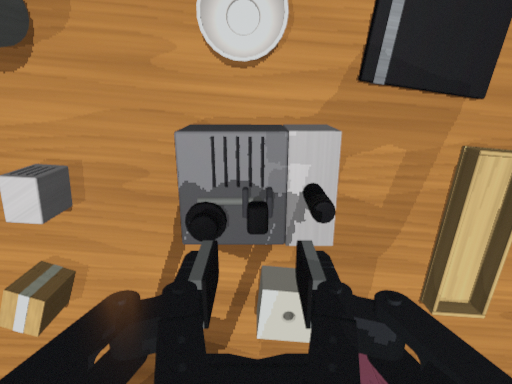

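The lever is up and resting with its grip at (257,217), the button is free and the probe is still home. Now I'll turn back to grip the probe.

Request:
drive_tool:
  increments:
    - [-0.002, 0, 0, -10, 0, 0, 0.5]
    - [-0.002, 0, 0, -10, 0, 0, 0.5]
    - [-0.002, 0, 0, -10, 0, 0, 0.5]
    - [-0.002, 0, 0, -10, 0, 0, 0.5]
    - [-0.002, 0, 0, -10, 0, 0, 0.5]
    - [-0.002, 0, 0, -10, 0, 0, 0.5]
    - [-0.002, 0, 0, -10, 0, 0, 0.5]
    - [-0.002, 0, 0, -10, 0, 0, 0.5]
    - [0, 0, 0, -10, 0, 0, 0.5]
    - [0, 0, 0, 0, 0, 0, 0.5]

```text
time_s: 28.05
eef_pos: [0.6043, -0.0432, 0.2564]
eef_rot: [0.518, 0.48, 0.52, -0.481]
wrist_force: [0.3, 0.9, 0.1]
opening: 0.75
```

Run:
```python
from h import *
to(.593,-.098,.1018,4.6)
```

```text
shift tool xyz [ 0.1546 -0.0151  0.054 ] turn rx -0.23 | pos [ 0.6043 -0.0432  0.2564] az 4.37 x axis [-2.6e-03  7.0e-04 -1.0e+00] t 28.1
```

Request:
drive_tool:
  increments:
    - [0, -0.0075, 0.027, -0.2, 0, 0, 0.5]
    - [0, -0.0075, 0.027, 0, 0, 0, 0.5]
    - [0.05, 0, 0, 0, 0, 0, 0.5]
    - [0.03, 0, 0, 0, 0, 0, 0.5]
    - [0, 0, 0, 0, 0, 0, 0.5]
    - [0, 0, 0, 0, 0, 0, 0.5]

```text
time_s: 28.8
eef_pos: [0.595, -0.0985, 0.1789]
eef_rot: [0.52, 0.48, 0.519, -0.479]
wrist_force: [0.4, -0.8, 0.3]
opening: 0.746
```

Run:
```python
from h import *
c=shot("wrist","w21")
to(.593,-.0982,.1018,4.6)
```

```text
shift tool xyz [ 0.0777 -0.0026 -0.0007] turn rx 0.01 | pos [ 0.5954 -0.0986  0.1795] az 4.61 x axis [ 2.4e-03 -9.0e-04 -1.0e+00] t 28.9
```

View pics/w21.png

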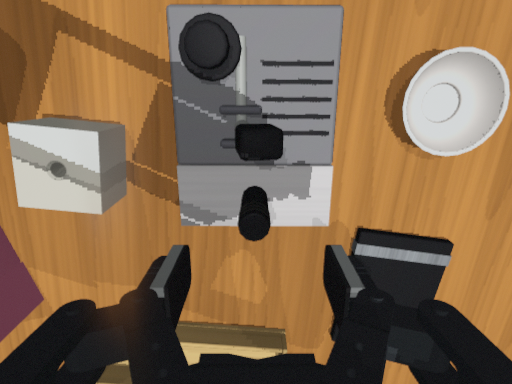

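The probe is at (254,222), about 2 mm left of jaw centre. I'll correct that, descend and grip.

Request:
drive_tool:
  increments:
    - [0.04, -0.002, -0.0005, 0, 0, 0, 0.5]
    - [0.036, 0, 0, 0, 0, 0, 0.5]
    - [0, 0, 0, 0, 0, 0, 0.5]
    - [0, 0, 0, 0, 0, 0, -1]
    - [0, 0, 0, 0, 0, 0, -1]
    - [0, 0, 0, 0, 0, 0, -1]
    - [0, 0, 0, 0, 0, 0, -1]
    - [0, 0, 0, 0, 0, 0, -1]

```text
time_s: 29.85
eef_pos: [0.5938, -0.0985, 0.104]
eef_rot: [0.521, 0.48, 0.519, -0.479]
wrist_force: [0.2, 0.7, 6.7]
opening: 0.219
```

Run:
```python
from h import *
to(.593,-.0982,.2118,4.6)
```

```text
shift tool xyz [-0.1078 -0.0004 -0.0002] turn rx 0.07 | pos [ 0.5938 -0.0985  0.104 ] az 4.67 x axis [ 0.0034 -0.0012 -1.    ] t 29.9
```

Request:
drive_tool:
  increments:
    - [-0.02, 0, 0, 0, 0, 0, -1]
    - [-0.035, 0, 0, 0, 0, 0, -1]
    - [-0.05, 0, 0, 0, 0, 0, -1]
    - [-0.015, 0, 0, 0, 0, 0, -1]
    - [0, -0.04, 0, 0, 0, 0, -1]
    - [0, -0.05, 0, 0, 0, 0, -1]
    - [0, -0.05, -0.01, 0, 0, 0, -1]
    - [0, -0.022, -0.008, 0, 0, 0, -1]
    - [0, 0, 0, 0, 0, 0, -1]
    - [0, 0, 0, 0, 0, 0, -1]

```text
time_s: 31.1
eef_pos: [0.4302, -0.0936, 0.2222]
eef_rot: [0.52, 0.479, 0.52, -0.479]
wrist_force: [0.2, -0.4, -0.2]
opening: 0.217
```

Run:
```python
from h import *
to(.43,-.0937,.154,4.6)
c=shot("wrist","w22"); print(ctrl.get_obs()["opening"])
to(.43,-.0937,.154,4.6)
```

```text
shift tool xyz [ 0.0682 -0.0003  0.0001] turn rx 0.06 | pos [ 0.4302 -0.0936  0.2222] az 4.66 x axis [ 1.e-03 -4.e-04 -1.e+00] t 31.1
0.21741618942255242
shift tool xyz [ 0.0681 -0.0004  0.0001] turn rx 0.07 | pos [ 0.4303 -0.0935  0.2221] az 4.67 x axis [ 6.e-04 -2.e-04 -1.e+00] t 31.1
```

View pics/w22.png

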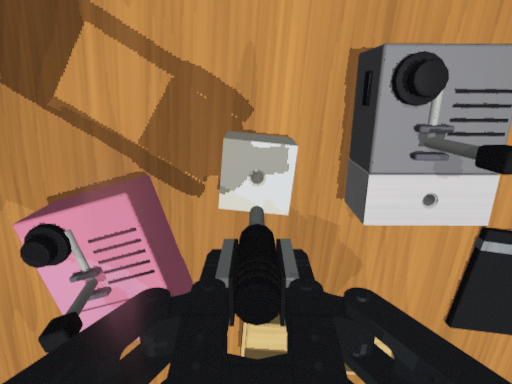

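The stand hole is at (257,177), directly in line with the probe at (257,213). I'll lower it and check.

Request:
drive_tool:
  increments:
    - [0.04, 0, 0, 0, 0, 0, -1]
    - [0.036, 0, 0, 0, 0, 0, -1]
    - [0, 0, 0, 0, 0, 0, -1]
    - [0, 0, 0, 0, 0, 0, -1]

```text
time_s: 31.65
eef_pos: [0.4305, -0.0937, 0.1468]
eef_rot: [0.52, 0.479, 0.52, -0.479]
wrist_force: [0.4, 0.4, -0.5]
opening: 0.221
```

Run:
```python
from h import *
to(.43,-.0937,.089,4.6)
c=shot("wrist")
b=cv2.resize(c["img"][120:320,155:355],None,fx=3,fy=3,interpolation=cv2.INTER_CUBIC); cv2.imwrite("pics/w23z.png",b[:,:,::-1])
```

```text
shift tool xyz [ 0.0578 -0.0006 -0.0001] turn rx 0.08 | pos [ 0.4305 -0.0937  0.1468] az 4.68 x axis [ 9.e-04 -5.e-04 -1.e+00] t 31.6
```

View pics/w23z.png

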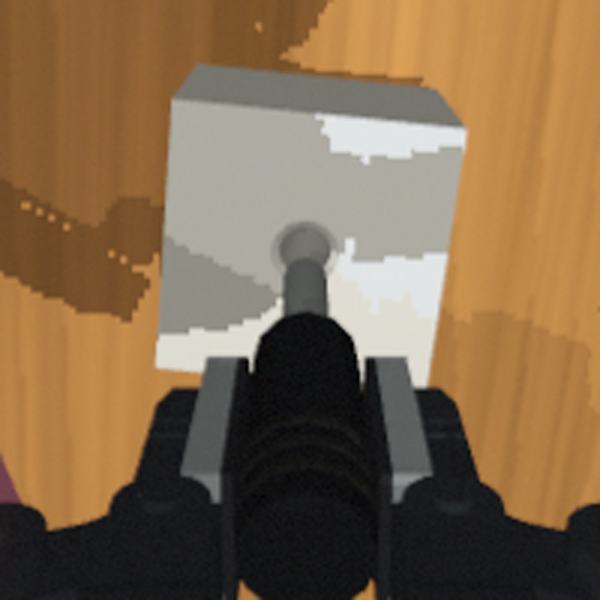

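The tip at (305,272) in the crop is aligned with the hole at (305,250), so I'll insert.

Request:
drive_tool:
  increments:
    - [0.01, 0, 0, 0, 0, 0, -1]
    - [0.01, 0, 0, 0, 0, 0, -1]
    - [0.01, 0, 0, 0, 0, 0, -1]
    - [0.01, 0, 0, 0, 0, 0, -1]
    - [0.008, 0, 0, 0, 0, 0, -1]
    - [0.006, 0, 0, 0, 0, 0, -1]
    - [0.003, 0, 0, 0, 0, 0, -1]
    - [0, 0, 0, 0, 0, 0, -1]
    - [0, 0, 0, 0, 0, 0, -1]

```text
time_s: 32.83
eef_pos: [0.4296, -0.0933, 0.089]
eef_rot: [0.52, 0.479, 0.52, -0.479]
wrist_force: [-2.0, 0.6, 2.4]
opening: 0.217
```

Request:
drive_tool:
  increments:
    - [0.0005, 0, 0, 0, 0, 0, -0.3]
    - [0, 0, 0, 0, 0, 0, 0.3]
    - [0, 0, 0, 0, 0, 0, 0.5]
    - [0, 0, 0, 0, 0, 0, 0.5]
    - [-0.03, 0, 0, 0, 0, 0, 0.5]
    - [-0.06, 0, 0, 0, 0, 0, 1]
    - [-0.06, 0, 0, 0, 0, 0, 1]
    - [-0.05, 0, 0, 0, 0, 0, 1]
    - [0, 0, 0, 0, 0, 0, 1]

```text
time_s: 33.95
eef_pos: [0.4317, -0.0944, 0.293]
eef_rot: [0.523, 0.48, 0.517, -0.478]
wrist_force: [0.1, 0.3, 0.5]
opening: 0.997
```

```bash
cat > meas.py <<'E'
from h import *
def rect(W,name,x,y,r,zl,zh):
    m=(W[...,2]>zl)&(W[...,2]<zh)&(np.hypot(W[...,0]-x,W[...,1]-y)<r); p=W[m]
    if len(p)<10: print(name,"few",len(p)); return
    (cx,cy),(a,b),an=cv2.minAreaRect(p[:,:2].astype(np.float32))
    print(name,len(p),'z %.4f'%np.median(p[:,2]),'mean',np.round(p.mean(0)[:2],4),'rect',np.round([cx,cy,a,b],4),'ang %.1f'%an)
E
python3 - <<'E'
from meas import *
c=shot("wrist","w24");W=cloud(c)
rect(W,'probe',.43,-.094,.03,.1,.13)
c=shot("top","t24");W=cloud(c)
rect(W,'jar',.55,.35,.08,.05,.075)
rect(W,'eye',.43,.364,.06,.054,.075)
rect(W,'cas',.556,.203,.05,.05,.075)
rect(W,'cart',.419,.217,.05,.055,.08)
rect(W,'box',.536,-.316,.13,.024,.04)
to(.45,-.2,.3,-85)
E
```

```text
probe 363 z 0.1155 mean [ 0.4289 -0.0928] rect [ 0.4288 -0.094   0.02    0.0198] ang 29.6
jar 253 z 0.0596 mean [0.5251 0.3232] rect [0.5254 0.3241 0.0498 0.0492] ang 24.9
eye 222 z 0.0641 mean [0.4301 0.364 ] rect [0.4303 0.3642 0.0428 0.0444] ang 10.3
cas 258 z 0.0597 mean [0.5554 0.202 ] rect [0.5563 0.2026 0.053  0.0403] ang 0.5
cart 319 z 0.0659 mean [0.419  0.2163] rect [0.4194 0.2168 0.046  0.0526] ang 75.4
box 164 z 0.0306 mean [ 0.5258 -0.3345] rect [ 0.5365 -0.3243  0.216   0.0661] ang 4.1
shift tool xyz [-0.0116  0.0118  0.1081] turn rx 89.67 | pos [ 0.4295 -0.0932  0.2883] az 4.67 x axis [ 7.e-04 -4.e-04 -1.e+00] t 34.0
```

View pics/t24.png

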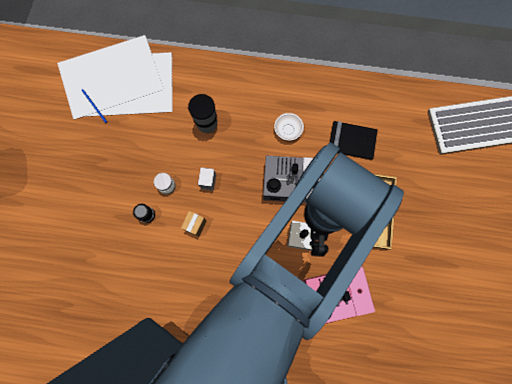

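The probe is back down in its stand (top at 0.1155 m). The jar has been knocked, and in the top view it's now at (164,184), about (0.525, 0.324). Next I'll turn the jaws across the box and measure the box.

Request:
drive_tool:
  increments:
    - [-0.002, 0, 0, 10.5, 0, 0, 1]
    - [-0.002, 0, 0, 10.5, 0, 0, 1]
    - [0, 0, 0, 10.5, 0, 0, 1]
    - [0, 0, 0, 10.5, 0, 0, 1]
    - [0, 0, 0, 10.5, 0, 0, 1]
    - [0, 0, 0, 10.5, 0, 0, 1]
    - [0, 0, 0, 10.5, 0, 0, 1]
    - [0, 0, 0, 10.5, 0, 0, 1]
    - [0, 0, 0, 10.5, 0, 0, 1]
    - [0, 0, 0, 0, 0, 0, 1]

```text
time_s: 35.3
eef_pos: [0.4286, -0.0928, 0.2903]
eef_rot: [-0.001, -0.706, -0.002, 0.708]
wrist_force: [-0.2, 0.1, -0.3]
opening: 1.002
```

Run:
```python
from h import *
to(.52,-.25,.32,-90)
```

```text
shift tool xyz [-0.0302  0.1575 -0.0906] turn rx 0.26 | pos [ 0.4286 -0.0928  0.2903] az -89.74 x axis [-0.0032  0.0017 -1.    ] t 35.3
```

Request:
drive_tool:
  increments:
    - [-0.01, 0.045, -0.03, 0, 0, 0, 1]
    - [-0.01, 0.05, -0.03, 0, 0, 0, 1]
    - [-0.01, 0.055, -0.03, 0, 0, 0, 1]
    - [0, 0.05, 0, 0, 0, 0, 1]
    - [0, 0, 0, 0, 0, 0, 1]
    - [0, 0, 0, 0, 0, 0, 1]

```text
time_s: 36.05
eef_pos: [0.5191, -0.2916, 0.3207]
eef_rot: [-0.001, -0.706, -0.002, 0.708]
wrist_force: [0.4, 0.4, 0.1]
opening: 0.995
```

Run:
```python
from meas import *
c=shot("wrist","w25");W=cloud(c)
rect(W,'box',.536,-.316,.15,.024,.04)
rect(W,'floor',.536,-.316,.15,.003,.009)
c=shot("top");W=cloud(c)
rect(W,'jar',.525,.324,.08,.05,.075)
rect(W,'eye',.43,.364,.06,.054,.075)
rect(W,'cas',.556,.203,.05,.05,.075)
rect(W,'cart',.419,.217,.05,.055,.08)
to(.419,.217,.32,-14.6)
```

```text
box 1854 z 0.0325 mean [ 0.5424 -0.3193] rect [ 0.535  -0.3177  0.0701  0.2139] ang 89.6
floor 6856 z 0.0060 mean [ 0.5424 -0.3188] rect [ 0.542  -0.3189  0.2866  0.2793] ang 86.1
jar 255 z 0.0595 mean [0.525  0.3232] rect [0.5259 0.3243 0.0485 0.049 ] ang 38.8
eye 225 z 0.0643 mean [0.4299 0.3639] rect [0.4298 0.3648 0.0447 0.0437] ang 7.9
cas 255 z 0.0595 mean [0.5554 0.2021] rect [0.5563 0.2025 0.0523 0.0395] ang 1.8
cart 322 z 0.0659 mean [0.4189 0.2162] rect [0.4193 0.2171 0.0471 0.0522] ang 75.0
shift tool xyz [ 0.0022 -0.5084  0.0977] turn rx -75.09 | pos [ 0.5195 -0.2909  0.3216] az -89.69 x axis [-6.e-04  9.e-04 -1.e+00] t 36.1
```

View pics/w25.png

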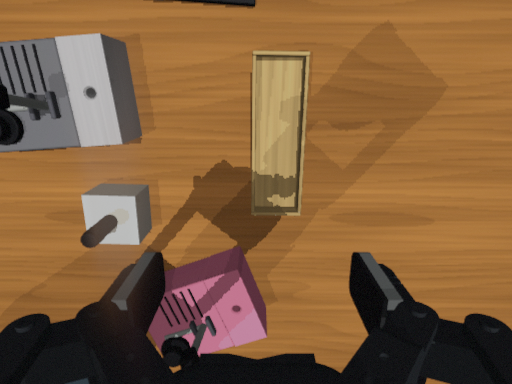

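The box is at about (0.5355, -0.317), aligned with world x to within 0.4°. First pick is the carton.

Request:
drive_tool:
  increments:
    - [0, -0.04, 0.008, 0, 0, 0, 1]
    - [0, -0.06, 0.012, 0, 0, 0, 1]
    - [0, -0.06, 0.012, 0, 0, 0, 1]
    - [0, -0.06, 0.012, 0, 0, 0, 1]
    - [0, -0.06, 0.012, 0, 0, 0, 1]
    - [0, -0.06, 0.012, 0, 0, 0, 1]
    - [0, -0.06, 0.012, 0, 0, 0, 1]
    - [0, -0.06, 0.012, 0, 0, 0, 1]
    - [0, -0.048, 0.006, 0, 0, 0, 1]
    - [0, 0, 0, -10, 0, 0, 1]

```text
time_s: 37.4
eef_pos: [0.4179, 0.2194, 0.3224]
eef_rot: [0.066, 0.704, 0.067, -0.704]
wrist_force: [-0.9, -0.4, 0.9]
opening: 1.0
```

Request:
drive_tool:
  increments:
    - [0, 0, 0, -10.5, 0, 0, 1]
    - [0.01, 0, 0, -10.5, 0, 0, 1]
    - [0.01, 0, 0, -10.5, 0, 0, 1]
    - [0.02, 0, 0, -10.5, 0, 0, 1]
    - [0.02, 0, 0, -10.5, 0, 0, 1]
    - [0.02, 0, 0, -10.5, 0, 0, 1]
    - [0, 0, 0, -2, 0, 0, 1]
    - [0, 0, 0, 0, 0, 0, 1]
    - [0, 0, 0, 0, 0, 0, 1]

```text
time_s: 38.52
eef_pos: [0.4205, 0.2159, 0.2433]
eef_rot: [0.431, 0.561, 0.431, -0.56]
wrist_force: [0.7, -0.1, -0.2]
opening: 0.998
```

Run:
```python
from meas import *
c=shot("wrist","w26");W=cloud(c)
rect(W,'cart',.419,.217,.05,.059,.08)
rect(W,'cas',.556,.203,.05,.054,.075)
to(.419,.217,.042,-14.8)
```

```text
cart 2422 z 0.0671 mean [0.4194 0.2165] rect [0.4192 0.2154 0.0466 0.0518] ang 73.9
cas 2162 z 0.0609 mean [0.555  0.2027] rect [0.5557 0.2015 0.0522 0.0403] ang 1.3
shift tool xyz [ 0.2011 -0.0021 -0.0006] turn rx -0.10 | pos [0.4205 0.2158 0.2431] az -14.90 x axis [ 1.7e-03  4.0e-04 -1.0e+00] t 38.6
```

View pics/w26.png

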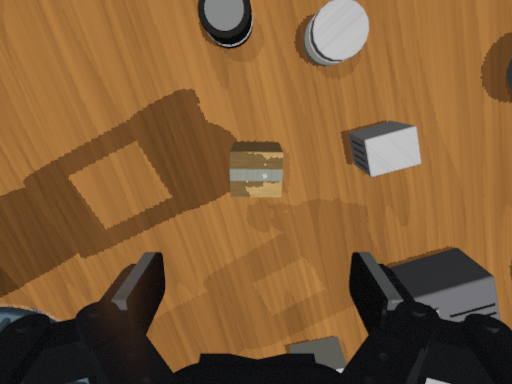

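The carton's top is at (257,168), centred between the jaws.

Request:
drive_tool:
  increments:
    - [0.04, -0.001, -0.0005, 0.5, 0, 0, 1]
    - [0.05, 0, 0, 0, 0, 0, 1]
    - [0.05, 0, 0, 0, 0, 0, 1]
    - [0.04, 0, 0, 0, 0, 0, 1]
    - [0.02, 0, 0, 0, 0, 0, 1]
    - [0, 0, 0, 0, 0, 0, 1]
    - [0, 0, 0, 0, 0, 0, 1]

```text
time_s: 39.45
eef_pos: [0.4203, 0.2165, 0.0433]
eef_rot: [0.429, 0.563, 0.428, -0.562]
wrist_force: [-0.4, -0.8, -0.2]
opening: 1.001
```

Run:
```python
from meas import *
c=shot("wrist","w27")
to(.4192,.2163,.042,-15.4)
```

```text
shift tool xyz [ 0.0016 -0.0012  0.0006] turn rx 0.05 | pos [0.4206 0.2166 0.0436] az -15.35 x axis [ 2.6e-03  6.0e-04 -1.0e+00] t 39.5
```

View pics/w27.png

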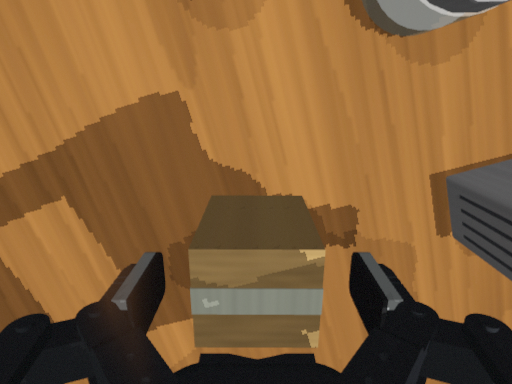

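Request:
drive_tool:
  increments:
    - [0.001, -0.0007, 0.0004, 0, 0, 0, 0.2]
    - [0, 0, 0, 0, 0, 0, -1]
    - [0, 0, 0, 0, 0, 0, -1]
    - [0, 0, 0, 0, 0, 0, -1]
    - [0, 0, 0, 0, 0, 0, -1]
    - [-0.03, 0, 0, 0, 0, 0, -1]
    - [-0.05, 0, 0, 0, 0, 0, -1]
    - [-0.06, 0, 0, 0, 0, 0, -1]
    - [-0.06, 0, 0, 0, 0, 0, -1]
    - [0, 0, 0, 0, 0, 0, -1]

```text
time_s: 40.75
eef_pos: [0.4215, 0.2168, 0.2466]
eef_rot: [0.43, 0.566, 0.427, -0.559]
wrist_force: [0.9, 0.7, -0.9]
opening: 0.602
```

Run:
```python
from meas import *
c=shot("wrist","w28")
to(.460,-.3165,.24,-90.4); print(ctrl.get_obs()["opening"])
```

```text
shift tool xyz [0.003  0.1797 0.5033] turn rx 75.07 | pos [0.4197 0.2164 0.2434] az -15.33 x axis [ 0.0052  0.0011 -1.    ] t 40.8
0.6011474082855186
```

View pics/w28.png

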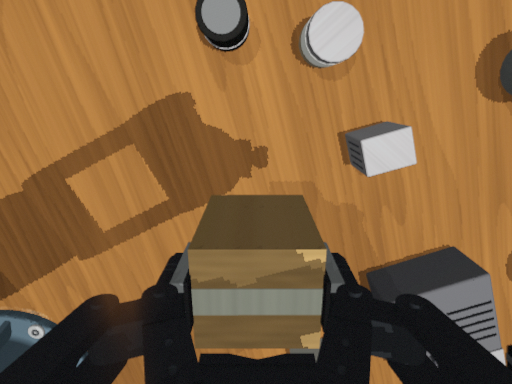

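The carton is held upright. I'll turn it, then carry it.

Request:
drive_tool:
  increments:
    - [0, 0, 0, 9, 0, 0, -1]
    - [0, 0, 0, 9, 0, 0, -1]
    - [0, 0, 0, 10, 0, 0, -1]
    - [0, 0, 0, 10, 0, 0, -1]
    - [0, 0, 0, 10, 0, 0, -1]
    - [0, 0, 0, 9, 0, 0, -1]
    - [0, 0, 0, 9, 0, 0, -1]
    - [0, 0, 0, 9, 0, 0, -1]
    - [0, 0, 0, 0, 0, 0, -1]

```text
time_s: 41.92
eef_pos: [0.4173, 0.2158, 0.239]
eef_rot: [0.001, -0.706, 0.002, 0.708]
wrist_force: [-0.4, 0.1, -1.4]
opening: 0.593
```

```bash
cat >> meas.py <<'E'
def inhand(zl,zh,w=.03):
    # object's top face in tool frame: x behind TCP zl..zh
    c=shot("wrist"); 
    he=c["hand_eye"]; v,u=np.mgrid[0:384,0:512]; d=c["depth"]; P=np.stack([(u-c["cx"])/c["fx"]*d,(v-c["cy"])/c["fy"]*d,d],-1)
    t=P@he[:3,:3].T+he[:3,3]; m=(d>0)&(t[...,0]>-zh)&(t[...,0]<-zl)&(abs(t[...,1])<w)&(abs(t[...,2])<.035)
    p=t[m]; 
    if len(p)<10: print("few"); return
    print("inhand n",len(p),"mean",np.round(p.mean(0),4),"min",np.round(p.min(0),4),"max",np.round(p.max(0),4))
    r=cv2.minAreaRect(p[:,1:].astype(np.float32)); print(np.round(r[0],4),np.round(r[1],4),round(r[2],1))
E
python3 - <<'E'
from meas import *
inhand(.018,.035,.027)
to(.460,-.3165,.24,-90.4)
E
```

```text
inhand n 14720 mean [-0.0249 -0.0005 -0.0013] min [-0.0349 -0.027  -0.0221] max [-0.018   0.027   0.0257]
[-0.      0.0018] [0.054  0.0478] 0.0
shift tool xyz [-4.000e-04  5.322e-01 -4.390e-02] turn rx 0.25 | pos [0.4175 0.2158 0.2394] az -90.15 x axis [-3.2e-03 -7.0e-04 -1.0e+00] t 42.0
```

Request:
drive_tool:
  increments:
    - [0, 0.04, -0.004, 0, 0, 0, -1]
    - [0, 0.06, -0.005, 0, 0, 0, -1]
    - [0, 0.06, -0.005, 0, 0, 0, -1]
    - [0, 0.06, -0.005, 0, 0, 0, -1]
    - [0, 0.06, -0.005, 0, 0, 0, -1]
    - [0, 0.06, -0.005, 0, 0, 0, -1]
    - [0, 0.06, -0.005, 0, 0, 0, -1]
    - [0, 0.06, -0.005, 0, 0, 0, -1]
    - [0, 0.05, -0.003, 0, 0, 0, -1]
    - [0, 0.022, -0.002, 0.2, 0, 0, -1]

```text
time_s: 43.22
eef_pos: [0.4587, -0.3185, 0.24]
eef_rot: [0.004, -0.707, 0.003, 0.708]
wrist_force: [-0.0, -0.4, -1.1]
opening: 0.599
```

Request:
drive_tool:
  increments:
    - [0.03, 0, 0, 0, 0, 0, -1]
    - [0.05, 0, 0, 0, 0, 0, -1]
    - [0.03, 0, 0, 0, 0, 0, -1]
    - [0, 0, 0, 0, 0, 0, -1]
    - [0, 0, 0, 0, 0, 0, -1]

```text
time_s: 43.85
eef_pos: [0.4601, -0.3163, 0.1323]
eef_rot: [-0.002, 0.707, -0.003, -0.707]
wrist_force: [0.9, 0.1, -1.2]
opening: 0.597
```

Run:
```python
from meas import *
inhand(.018,.035,.02)
to(.460,-.3165,.049,-90.4)
c=shot("wrist","w29"); W=cloud(c)
rect(W,'box',.536,-.316,.15,.024,.036)
c=shot("top"); b=cv2.resize(c["img"][150:290,330:430],None,fx=4,fy=4,interpolation=cv2.INTER_CUBIC); cv2.imwrite("pics/t29.png",b[:,:,::-1])
```

```text
inhand n 10866 mean [-0.0247  0.     -0.0012] min [-0.0271 -0.02   -0.022 ] max [-0.018   0.02    0.0261]
[0.    0.002] [0.04   0.0481] 0.0
shift tool xyz [ 0.0839 -0.0004  0.0006] turn rx -0.07 | pos [ 0.4604 -0.3167  0.1329] az -90.47 x axis [ 0.002 -0.002 -1.   ] t 43.9
box 3271 z 0.0324 mean [ 0.5339 -0.3178] rect [ 0.5277 -0.3176  0.0702  0.1348] ang 89.6
```

View pics/w29.png

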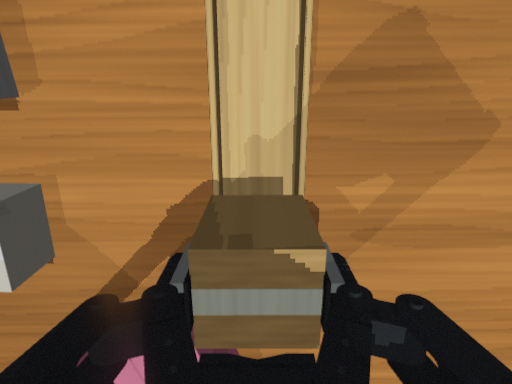

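View pics/t29.png

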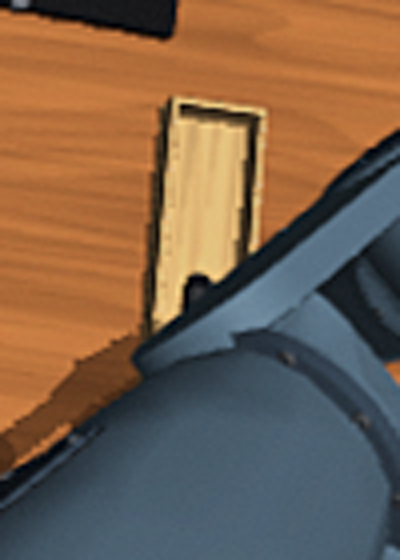

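The carton lines up with the box's near end, and the walls are visible at columns 212 and 305. I'll lower it.

Request:
drive_tool:
  increments:
    - [0.03, 0.0003, 0, 0, 0, 0, -1]
    - [0.03, 0, 0, 0, 0, 0, -1]
    - [0.012, 0, 0, 0, 0, 0, -1]
    - [0.006, 0, 0, 0, 0, 0, -1]
    - [0.004, 0, 0, 0, 0, 0, -1]
    - [0, 0, 0, 0, 0, 0, -1]
    - [0, 0, 0, 0, 0, 0, -1]

```text
time_s: 44.88
eef_pos: [0.4597, -0.3168, 0.0498]
eef_rot: [-0.003, 0.707, -0.004, -0.707]
wrist_force: [-0.0, 0.1, -0.2]
opening: 0.6
```

Run:
```python
from meas import *
to(.460,-.3168,.0485,-90.4); print(ctrl.get_obs()["wrist_force"])
```

```text
shift tool xyz [ 0.0013 -0.     -0.0002] turn rx -0.13 | pos [ 0.4597 -0.3168  0.0498] az -90.53 x axis [ 8.e-04 -8.e-04 -1.e+00] t 44.9
[-0.03673873  0.07452625 -0.24954735]
```

Request:
drive_tool:
  increments:
    - [0.0015, 0, 0, 0, 0, 0, -1]
    - [0.0005, 0, 0, 0, 0, 0, -1]
    - [0, 0, 0, 0, 0, 0, 0.4]
    - [0, 0, 0, 0, 0, 0, 1]
    - [0, 0, 0, 0, 0, 0, 1]
    - [-0.04, 0, 0, 0, 0, 0, 1]
    - [-0.06, 0, 0, 0, 0, 0, 1]
    - [-0.06, 0, 0, 0, 0, 0, 1]
    - [-0.06, 0, 0, 0, 0, 0, 1]
    - [0, 0, 0, 0, 0, 0, 1]

```text
time_s: 46.12
eef_pos: [0.4616, -0.3187, 0.2737]
eef_rot: [-0.0, 0.71, -0.006, -0.704]
wrist_force: [-0.2, -0.3, -0.8]
opening: 0.998
```

Run:
```python
from meas import *
c=shot("wrist","w30"); W=cloud(c)
rect(W,'carton',.46,-.317,.06,.065,.09)
rect(W,'box',.536,-.316,.15,.024,.036)
to(.5557,.202,.24,1.2)
```

```text
carton 2058 z 0.0721 mean [ 0.4584 -0.3153] rect [ 0.4576 -0.3153  0.0522  0.0459] ang 89.5
box 1863 z 0.0325 mean [ 0.5383 -0.3187] rect [ 0.5299 -0.3176  0.0702  0.2018] ang 89.6
shift tool xyz [ 0.0283 -0.5205 -0.0903] turn rx 88.27 | pos [ 0.4604 -0.3175  0.2702] az -90.53 x axis [ 0.0042 -0.0044 -1.    ] t 46.2
```

View pics/w30.png

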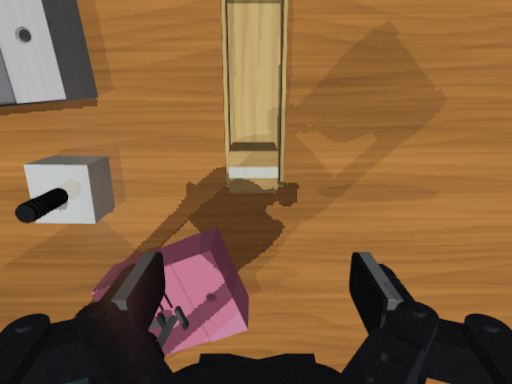

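The carton stands upright in the box at x ≈ 0.458. Next the cassette.

Request:
drive_tool:
  increments:
    - [0, -0.04, -0.006, 0, 0, 0, 1]
    - [0, -0.06, -0.011, 0, 0, 0, 1]
    - [0, -0.06, -0.011, 0, 0, 0, 1]
    - [0, -0.06, -0.011, 0, 0, 0, 1]
    - [0, -0.06, -0.011, 0, 0, 0, 1]
    - [0, -0.06, -0.011, 0, 0, 0, 1]
    - [0, -0.06, -0.011, 0, 0, 0, 1]
    - [0, -0.06, -0.011, 0, 0, 0, 1]
    - [0, -0.06, -0.007, -5, 0, 0, 1]
    - [0, 0, 0, -8, 0, 0, 1]

```text
time_s: 47.42
eef_pos: [0.5527, 0.2068, 0.2645]
eef_rot: [-0.08, -0.701, -0.08, 0.704]
wrist_force: [0.9, -1.2, 0.3]
opening: 0.996
```

Request:
drive_tool:
  increments:
    - [0, 0, 0, -10, 0, 0, 1]
    - [0, 0, 0, -10, 0, 0, 1]
    - [0, 0, 0, -10, 0, 0, 1]
    - [0, 0, 0, -10, 0, 0, 1]
    - [0, 0, 0, -10, 0, 0, 1]
    - [0, 0, 0, -10, 0, 0, 1]
    - [0, 0, 0, -10, 0, 0, 1]
    - [0.01, 0, 0, -8.5, 0, 0, 1]
    - [0.01, 0, 0, 0, 0, 0, 1]
    - [0, 0, 0, 0, 0, 0, 1]

```text
time_s: 48.68
eef_pos: [0.553, 0.2025, 0.2447]
eef_rot: [0.503, 0.495, 0.504, -0.498]
wrist_force: [-0.1, 0.1, 0.3]
opening: 1.0
```

Run:
```python
from meas import *
to(.5557,.202,.042,1.2)
c=shot("wrist","w31"); W=cloud(c)
rect(W,'cas',.556,.203,.05,.054,.075)
rect(W,'jar',.525,.324,.08,.054,.075)
```

```text
shift tool xyz [0.2027 0.0035 0.0004] turn rx -0.40 | pos [0.553  0.2025 0.2447] az 0.80 x axis [-4.2e-03 -6.0e-04 -1.0e+00] t 48.7
cas 1977 z 0.0609 mean [0.5562 0.2025] rect [0.5564 0.2017 0.052  0.0394] ang 0.6
jar 2695 z 0.0609 mean [0.5255 0.3231] rect [0.4992 0.3256 0.0502 0.1034] ang 83.2
```

View pics/w31.png

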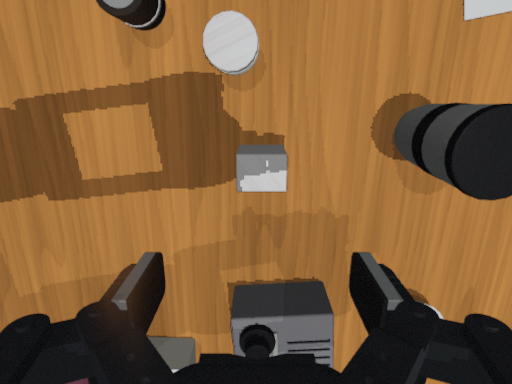

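Request:
drive_tool:
  increments:
    - [0.04, 0.0033, 0.0003, 0, 0, 0, 1]
    - [0.05, 0, 0, 0, 0, 0, 1]
    - [0.05, 0, 0, 0, 0, 0, 1]
    - [0.04, 0, 0, 0, 0, 0, 1]
    - [0.02, 0, 0, 0, 0, 0, 1]
    - [0, 0, 0, 0, 0, 0, 1]
    - [0, 0, 0, 0, 0, 0, 1]

```text
time_s: 49.6
eef_pos: [0.5591, 0.2027, 0.049]
eef_rot: [0.505, 0.497, 0.503, -0.495]
wrist_force: [1.1, 1.0, 0.6]
opening: 0.998
```

Run:
```python
from meas import *
c=shot("wrist","w32")
to(.5563,.2022,.042,.9)
```

```text
shift tool xyz [ 0.0073 -0.003   0.0005] turn rx 0.06 | pos [0.5592 0.2028 0.0493] az 0.96 x axis [ 3.7e-03  6.0e-04 -1.0e+00] t 49.6
```

View pics/w32.png

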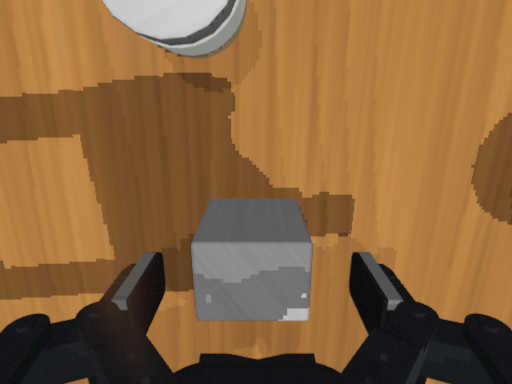

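Request:
drive_tool:
  increments:
    - [0.0065, -0.0025, 0.0005, 0, 0, 0, 0.8]
    - [0, 0, 0, 0, 0, 0, 0.2]
    - [0, 0, 0, 0, 0, 0, -1]
    - [0, 0, 0, 0, 0, 0, -1]
    - [0, 0, 0, 0, 0, 0, -1]
    - [0, 0, 0, 0, 0, 0, -1]

```text
time_s: 50.4
eef_pos: [0.5554, 0.2019, 0.0411]
eef_rot: [0.504, 0.496, 0.504, -0.496]
wrist_force: [-1.7, -0.4, 5.9]
opening: 0.596
```

Request:
drive_tool:
  increments:
    - [-0.03, 0, 0, 0, 0, 0, -1]
    - [-0.05, 0, 0, 0, 0, 0, -1]
    - [-0.06, 0, 0, 0, 0, 0, -1]
    - [-0.06, 0, 0, 0, 0, 0, -1]
    - [-0.02, 0, 0, 0, 0, 0, -1]
    - [0, 0, 0, 0, 0, 0, -1]

```text
time_s: 51.15
eef_pos: [0.5557, 0.202, 0.2621]
eef_rot: [0.505, 0.497, 0.504, -0.495]
wrist_force: [-0.0, -0.3, -1.8]
opening: 0.597
```

Run:
```python
from meas import *
inhand(.012,.035,.02)
c=shot("wrist","w33")
to(.613,-.3173,.27,-90.4)
```

```text
inhand n 8751 mean [-0.0194 -0.     -0.003 ] min [-0.0218 -0.02   -0.0204] max [-0.012   0.02    0.0205]
[0. 0.] [0.0409 0.04  ] 89.9
shift tool xyz [-0.0113  0.0501  0.5199] turn rx -88.64 | pos [0.5541 0.2017 0.2587] az 0.96 x axis [-2.9e-03 -4.0e-04 -1.0e+00] t 51.2
```

View pics/w33.png

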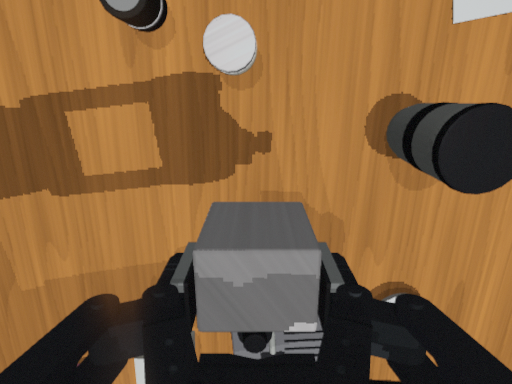

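The cassette is held centred. I'll rotate it and carry it over.

Request:
drive_tool:
  increments:
    - [0, 0, 0, 8, 0, 0, -1]
    - [0, 0, 0, 10, 0, 0, -1]
    - [0, 0, 0, 10, 0, 0, -1]
    - [0, 0, 0, 10, 0, 0, -1]
    - [0, 0, 0, 10, 0, 0, -1]
    - [0, 0, 0, 10, 0, 0, -1]
    - [0, 0, 0, 10, 0, 0, -1]
    - [0, 0, 0, 10, 0, 0, -1]
    - [0, 0, 0, 10, 0, 0, -1]
    - [0, 0, 0, 3.3, 0, 0, -1]

```text
time_s: 52.5
eef_pos: [0.5537, 0.2016, 0.2575]
eef_rot: [0.003, -0.705, 0.003, 0.709]
wrist_force: [-0.1, -0.4, -1.6]
opening: 0.601
```

Run:
```python
from meas import *
to(.613,-.3173,.27,-90.4)
```

```text
shift tool xyz [-0.0124  0.5184 -0.0639] turn rx -0.12 | pos [0.5537 0.2016 0.2575] az -90.52 x axis [-5.e-03 -8.e-04 -1.e+00] t 52.5
```

Request:
drive_tool:
  increments:
    - [-0.006, 0.04, -0.006, 0, 0, 0, -1]
    - [-0.006, 0.058, -0.007, 0, 0, 0, -1]
    - [0, 0.06, -0.007, 0, 0, 0, -1]
    - [0, 0.06, -0.007, 0, 0, 0, -1]
    - [0, 0.06, -0.007, 0, 0, 0, -1]
    - [0, 0.06, -0.007, 0, 0, 0, -1]
    - [0, 0.06, -0.007, 0, 0, 0, -1]
    - [0, 0.06, -0.007, 0, 0, 0, -1]
    - [0, 0.05, -0.007, 0, 0, 0, -1]
    - [0, 0.01, -0.001, 0, 0, 0, -1]

```text
time_s: 53.75
eef_pos: [0.6135, -0.3195, 0.2686]
eef_rot: [0.004, -0.706, 0.003, 0.709]
wrist_force: [0.5, 0.7, -1.3]
opening: 0.601
```

Request:
drive_tool:
  increments:
    - [0.04, 0, 0, 0, 0, 0, -1]
    - [0.05, 0, 0, 0, 0, 0, -1]
    - [0.04, 0, 0, 0, 0, 0, -1]
    - [0, 0, 0, 0, 0, 0, -1]
    - [0, 0, 0, 0, 0, 0, -1]

```text
time_s: 54.38
eef_pos: [0.6155, -0.3163, 0.1435]
eef_rot: [-0.002, 0.707, -0.002, -0.707]
wrist_force: [0.8, 0.1, -0.9]
opening: 0.598
```

Run:
```python
from meas import *
to(.613,-.3173,.048,-90.4)
inhand(.012,.035,.02)
c=shot("wrist","w34"); W=cloud(c)
rect(W,'box',.536,-.316,.15,.026,.036)
```

```text
shift tool xyz [0.0955 0.001  0.0026] turn rx 0.10 | pos [ 0.6155 -0.3163  0.1435] az -90.30 x axis [ 5.e-04 -3.e-04 -1.e+00] t 54.4
inhand n 8748 mean [-0.0194 -0.     -0.0014] min [-0.0218 -0.02   -0.019 ] max [-0.012   0.02    0.0221]
[0.     0.0016] [0.041 0.04 ] 90.0
box 1590 z 0.0326 mean [ 0.591  -0.3182] rect [ 0.5488 -0.3178  0.07    0.1875] ang 89.6
```

View pics/w34.png

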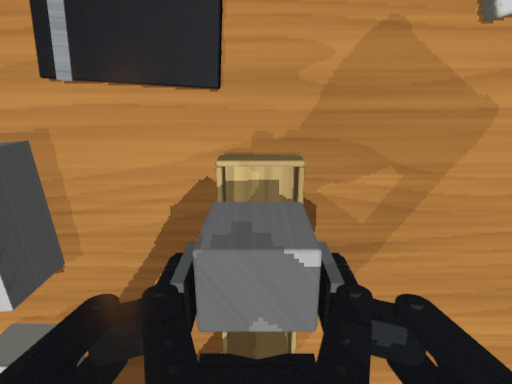

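Request:
drive_tool:
  increments:
    - [0.04, 0.001, 0.001, 0, 0, 0, -1]
    - [0.03, 0, 0, 0, 0, 0, -1]
    - [0.012, 0, 0, 0, 0, 0, -1]
    - [0.006, 0, 0, 0, 0, 0, -1]
    - [0.005, 0, 0, 0, 0, 0, -1]
    - [0.002, 0, 0, 0, 0, 0, -1]
    - [0, 0, 0, 0, 0, 0, -1]
    - [0, 0, 0, 0, 0, 0, -1]

```text
time_s: 55.48
eef_pos: [0.6143, -0.3177, 0.0481]
eef_rot: [-0.002, 0.707, -0.002, -0.707]
wrist_force: [-0.8, -0.3, -1.7]
opening: 0.598
```

Run:
```python
from meas import *
to(.613,-.3173,.0465,-90.4); print(ctrl.get_obs()["wrist_force"])
```

```text
shift tool xyz [ 0.0016 -0.0004  0.0013] turn rx 0.07 | pos [ 0.6143 -0.3177  0.0481] az -90.33 x axis [ 6.e-04 -5.e-04 -1.e+00] t 55.5
[-0.75240741 -0.3030736  -1.73872293]
```

Request:
drive_tool:
  increments:
    - [0.0015, 0, 0, 0, 0, 0, -1]
    - [0.0005, 0, 0, 0, 0, 0, -1]
    - [0, 0, 0, 0, 0, 0, 0.4]
    - [0, 0, 0, 0, 0, 0, 1]
    - [0, 0, 0, 0, 0, 0, 1]
    - [-0.04, 0, 0, 0, 0, 0, 1]
    - [-0.06, 0, 0, 0, 0, 0, 1]
    - [-0.06, 0, 0, 0, 0, 0, 1]
    - [-0.06, 0, 0, 0, 0, 0, 1]
    - [0, 0, 0, 0, 0, 0, 1]

```text
time_s: 56.72
eef_pos: [0.6167, -0.3193, 0.2737]
eef_rot: [0.001, 0.711, -0.005, -0.703]
wrist_force: [0.5, 0.2, -0.3]
opening: 1.001
```

Run:
```python
from meas import *
c=shot("wrist","w35"); W=cloud(c)
rect(W,'carton',.46,-.317,.05,.066,.09)
rect(W,'cas',.613,-.317,.05,.060,.09)
rect(W,'box',.536,-.316,.15,.026,.036)
to(.525,.3235,.27,-90)
```

```text
carton 1501 z 0.0720 mean [ 0.4598 -0.3153] rect [ 0.4578 -0.3153  0.0525  0.0466] ang 88.9
cas 1700 z 0.0659 mean [ 0.6133 -0.3164] rect [ 0.6126 -0.3164  0.0394  0.0522] ang 0.0
box 1755 z 0.0326 mean [ 0.5553 -0.3189] rect [ 0.5355 -0.3177  0.0701  0.2135] ang 89.6
shift tool xyz [-0.0035 -0.6413  0.094 ] turn rx -0.33 | pos [ 0.6153 -0.3184  0.2696] az -90.33 x axis [ 0.0055 -0.0042 -1.    ] t 56.8
```

View pics/w35.png

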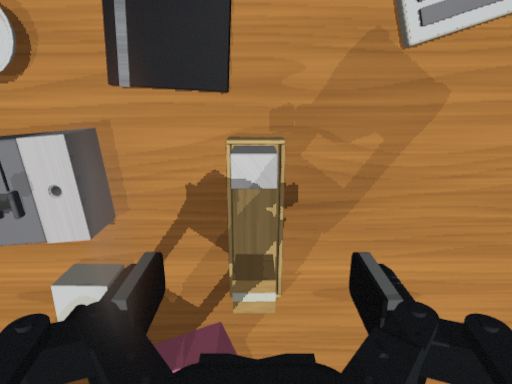

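Both stand in the box: carton at x 0.458, cassette at 0.613. That leaves a 112 mm gap. Next the jar.

Request:
drive_tool:
  increments:
    - [0, -0.04, 0.004, 0, 0, 0, 1]
    - [0, -0.06, 0.01, 0, 0, 0, 1]
    - [0, -0.06, 0.01, 0, 0, 0, 1]
    - [0, -0.06, 0.01, 0, 0, 0, 1]
    - [0, -0.06, 0.01, 0, 0, 0, 1]
    - [0, -0.06, 0.01, 0, 0, 0, 1]
    - [0, -0.06, 0.01, 0, 0, 0, 1]
    - [0, -0.06, 0.01, 0, 0, 0, 1]
    - [0, -0.06, 0.01, 0, 0, 0, 1]
    - [0, -0.06, 0.01, 0, 0, 0, 1]

```text
time_s: 58.02
eef_pos: [0.5219, 0.2647, 0.2637]
eef_rot: [0.002, -0.706, 0.002, 0.708]
wrist_force: [0.8, -0.2, -0.3]
opening: 0.996
```

Request:
drive_tool:
  increments:
    - [0, -0.055, 0, 0, 0, 0, 1]
    - [0.02, -0.01, 0, 0, 0, 0, 1]
    - [0, 0, 0, 0, 0, 0, 1]
    - [0, 0, 0, 0, 0, 0, 1]

```text
time_s: 58.52
eef_pos: [0.5237, 0.3265, 0.2447]
eef_rot: [0.002, -0.706, 0.003, 0.708]
wrist_force: [0.4, 0.7, 1.2]
opening: 0.999
```

```bash
cat >> meas.py <<'E'
def disc(W,name,x,y,r,zl,zh):
    m=(W[...,2]>zl)&(W[...,2]<zh)&(np.hypot(W[...,0]-x,W[...,1]-y)<r); p=W[m]
    (cx,cy),rr=cv2.minEnclosingCircle(p[:,:2].astype(np.float32)); print(name,len(p),"z %.4f"%np.median(p[:,2]),"circ",round(cx,4),round(cy,4),round(rr,4),"med",np.round(np.median(p[:,:2],0),4))
E
python3 - <<'E'
from meas import *
c=shot("wrist","w36"); W=cloud(c)
disc(W,'jar',.525,.324,.06,.057,.075)
disc(W,'eye',.43,.364,.05,.06,.075)
to(.525,.3235,.042,-90)
E
```

```text
jar 1891 z 0.0609 circ 0.5257 0.3235 0.0254 med [0.5264 0.3238]
eye 1297 z 0.0653 circ 0.4304 0.3648 0.0234 med [0.4324 0.3643]
shift tool xyz [ 0.2035  0.0029 -0.001 ] turn rx -0.44 | pos [0.5241 0.3265 0.2455] az -90.44 x axis [-5.e-04 -6.e-04 -1.e+00] t 58.6
```

View pics/w36.png

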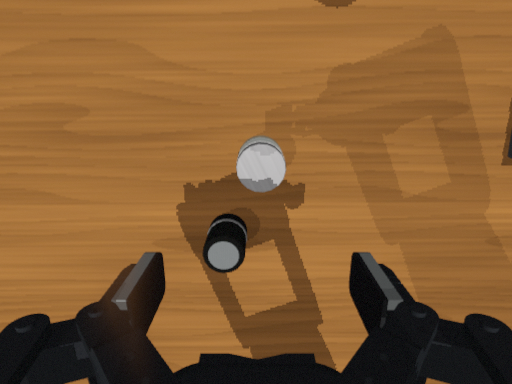

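Request:
drive_tool:
  increments:
    - [0.04, 0.003, -0.0015, 0, 0, 0, 1]
    - [0.05, 0, 0, 0, 0, 0, 1]
    - [0.05, 0, 0, 0, 0, 0, 1]
    - [0.04, 0, 0, 0, 0, 0, 1]
    - [0.02, 0, 0, 0, 0, 0, 1]
    - [0, 0, 0, 0, 0, 0, 1]
    - [0, 0, 0, 0, 0, 0, 1]

```text
time_s: 59.45
eef_pos: [0.5269, 0.3253, 0.0478]
eef_rot: [-0.003, 0.708, -0.002, -0.706]
wrist_force: [0.3, 0.3, 0.1]
opening: 0.999
```

Run:
```python
from meas import *
c=shot("wrist","w37")
to(.5257,.3235,.0425,-90)
```

```text
shift tool xyz [0.0055 0.002  0.0013] turn rx -0.35 | pos [0.527  0.3255 0.048 ] az -90.35 x axis [ 0.0037  0.0014 -1.    ] t 59.5
```

View pics/w37.png

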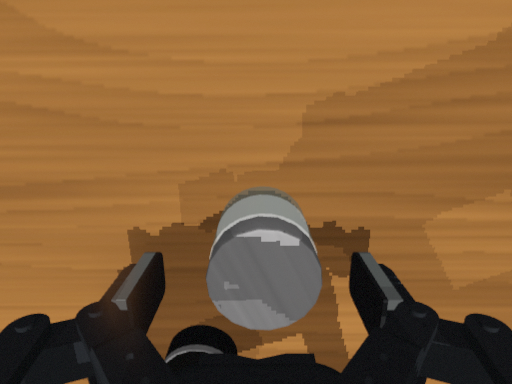

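The jar is slightly right of jaw centre, at (265,270). I'll correct 2 mm and grip.

Request:
drive_tool:
  increments:
    - [0.0055, 0.002, 0.001, 0, 0, 0, 0.8]
    - [0, 0, 0, 0, 0, 0, 0.2]
    - [0, 0, 0, 0, 0, 0, -1]
    - [0, 0, 0, 0, 0, 0, -1]
    - [0, 0, 0, 0, 0, 0, -1]
    - [0, 0, 0, 0, 0, 0, -1]

```text
time_s: 60.25
eef_pos: [0.5247, 0.3233, 0.0408]
eef_rot: [-0.002, 0.707, -0.002, -0.707]
wrist_force: [-0.4, 0.9, 5.3]
opening: 0.587
```

Request:
drive_tool:
  increments:
    - [-0.03, 0, 0, 0, 0, 0, -1]
    - [-0.05, 0, 0, 0, 0, 0, -1]
    - [-0.06, 0, 0, 0, 0, 0, -1]
    - [-0.06, 0, 0, 0, 0, 0, -1]
    - [-0.02, 0, 0, 0, 0, 0, -1]
    - [0, 0, 0, 0, 0, 0, -1]

```text
time_s: 61.0
eef_pos: [0.5246, 0.3232, 0.2608]
eef_rot: [-0.002, 0.708, -0.002, -0.707]
wrist_force: [-0.1, -0.4, -1.1]
opening: 0.581
```

Run:
```python
from meas import *
inhand(.010,.035,.022)
c=shot("wrist","w38")
to(.563,-.3173,.27,-90.4)
```

```text
inhand n 10610 mean [-0.0196 -0.0005 -0.0051] min [-0.022  -0.022  -0.0276] max [-0.01    0.022   0.0242]
[ 0.     -0.0017] [0.044  0.0518] 0.0
shift tool xyz [-0.0119  0.6396 -0.0437] turn rx 0.06 | pos [0.523  0.3226 0.2573] az -90.34 x axis [-0.0041 -0.0015 -1.    ] t 61.1
```

View pics/w38.png

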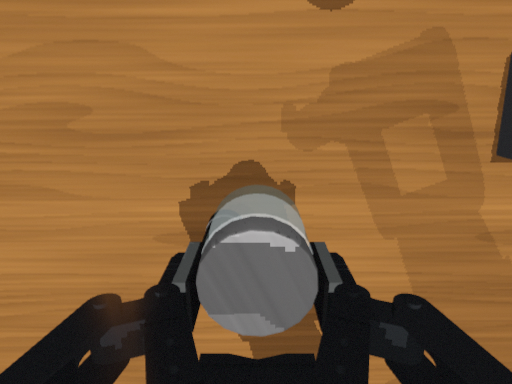

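Request:
drive_tool:
  increments:
    - [-0.006, 0.04, -0.003, 0, 0, 0, -1]
    - [-0.006, 0.06, -0.004, 0, 0, 0, -1]
    - [0, 0.06, -0.004, 0, 0, 0, -1]
    - [0, 0.06, -0.004, 0, 0, 0, -1]
    - [0, 0.06, -0.004, 0, 0, 0, -1]
    - [0, 0.06, -0.004, 0, 0, 0, -1]
    - [0, 0.06, -0.004, 0, 0, 0, -1]
    - [0, 0.06, -0.004, 0, 0, 0, -1]
    - [0, 0.06, -0.004, 0, 0, 0, -1]
    - [0, 0.06, -0.004, 0, 0, 0, -1]

```text
time_s: 62.35
eef_pos: [0.5586, -0.2584, 0.2685]
eef_rot: [0.003, -0.706, 0.001, 0.709]
wrist_force: [0.9, 0.4, -0.9]
opening: 0.582
```

Request:
drive_tool:
  increments:
    - [0, 0.05, -0.003, 0, 0, 0, -1]
    - [0.03, 0.01, 0, 0, 0, 0, -1]
    - [0.05, 0, 0, 0, 0, 0, -1]
    - [0.04, 0, 0, 0, 0, 0, -1]
    - [0, 0, 0, 0, 0, 0, -1]
    - [0, 0, 0, 0, 0, 0, -1]

```text
time_s: 63.1
eef_pos: [0.5626, -0.3172, 0.1522]
eef_rot: [0.002, -0.707, 0.002, 0.707]
wrist_force: [0.8, 0.1, 0.2]
opening: 0.581
```

Run:
```python
from meas import *
inhand(.010,.035,.022)
to(.5613,-.3173,.047,-90.4)
c=shot("wrist","w39"); W=cloud(c)
rect(W,'box',.536,-.316,.15,.026,.036)
rect(W,'cas',.613,-.317,.04,.060,.075)
```

```text
inhand n 10610 mean [-0.0196 -0.0005 -0.0051] min [-0.0221 -0.022  -0.0274] max [-0.01    0.022   0.0239]
[-0.     -0.0018] [0.044  0.0513] 0.0
shift tool xyz [ 0.1065 -0.0005  0.0021] turn rx 0.08 | pos [ 0.5633 -0.3177  0.1535] az -90.32 x axis [ 0.0015 -0.0013 -1.    ] t 63.1
box 2009 z 0.0326 mean [ 0.6085 -0.321 ] rect [ 0.5929 -0.3181  0.0702  0.0985] ang 89.6
cas 4438 z 0.0659 mean [ 0.6129 -0.3164] rect [ 0.6121 -0.3164  0.0522  0.0397] ang 89.7
```

View pics/w39.png

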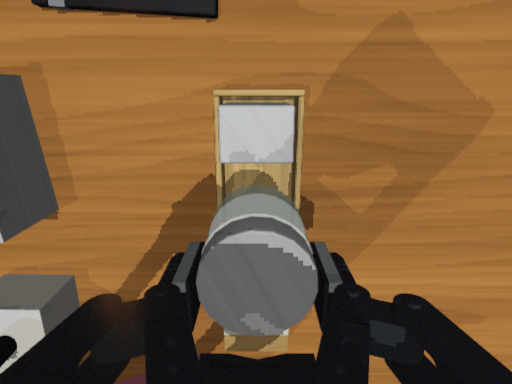

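Column by column, the jar sits clear between the cassette (row 163) and the carton. I'll lower it.

Request:
drive_tool:
  increments:
    - [0.04, 0, 0.001, 0, 0, 0, -1]
    - [0.03, 0, 0, 0, 0, 0, -1]
    - [0, 0, 0, 0, 0, 0, -1]
    - [0, 0, 0, 0, 0, 0, -1]

```text
time_s: 63.7
eef_pos: [0.5628, -0.3181, 0.0846]
eef_rot: [-0.001, 0.708, -0.003, -0.706]
wrist_force: [-0.1, 0.5, -0.9]
opening: 0.585
```

Run:
```python
from meas import *
to(.5613,-.3173,.046,-90.4)
c=shot("wrist","w40")
```

```text
shift tool xyz [ 0.0386 -0.0009  0.0016] turn rx 0.07 | pos [ 0.5628 -0.3181  0.0846] az -90.33 x axis [ 0.0028 -0.0023 -1.    ] t 63.7
```

View pics/w40.png

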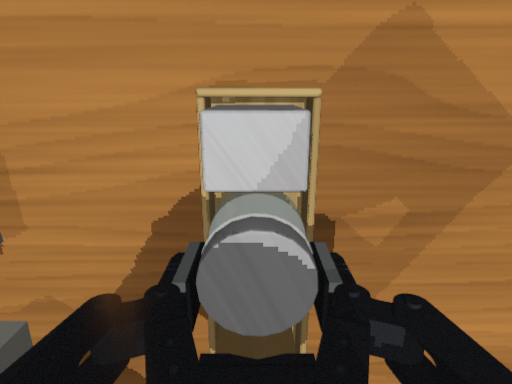

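Request:
drive_tool:
  increments:
    - [0.01, -0.0005, 0.001, 0, 0, 0, -1]
    - [0.01, 0, 0, 0, 0, 0, -1]
    - [0.01, 0, 0, 0, 0, 0, -1]
    - [0.006, 0, 0, 0, 0, 0, -1]
    - [0.002, 0, 0, 0, 0, 0, -1]
    - [0, 0, 0, 0, 0, 0, -1]
    - [0, 0, 0, 0, 0, 0, -1]

```text
time_s: 64.62
eef_pos: [0.5605, -0.3166, 0.0457]
eef_rot: [0.002, -0.707, 0.002, 0.707]
wrist_force: [-5.5, 4.4, 13.6]
opening: 0.583
```

Run:
```python
from meas import *
to(.5613,-.3173,.046,-90.4); print(ctrl.get_obs()["wrist_force"])
```

```text
shift tool xyz [-0.0003  0.0007 -0.0008] turn rx 0.09 | pos [ 0.5605 -0.3166  0.0457] az -90.31 x axis [-7.e-04  3.e-04 -1.e+00] t 64.6
[-5.5216487   4.43487476 13.5695366 ]
```

Request:
drive_tool:
  increments:
    - [-0.0007, 0, 0, 0, 0, 0, -1]
    - [0, 0, 0, 0, 0, 0, 0.4]
    - [0, 0, 0, 0, 0, 0, 1]
    - [0, 0, 0, 0, 0, 0, 1]
    - [-0.04, 0, 0, 0, 0, 0, 1]
    - [-0.06, 0, 0, 0, 0, 0, 1]
    - [-0.06, 0, 0, 0, 0, 0, 1]
    - [-0.06, 0, 0, 0, 0, 0, 1]
    - [0, 0, 0, 0, 0, 0, 1]

```text
time_s: 65.75
eef_pos: [0.5631, -0.3187, 0.2722]
eef_rot: [0.001, 0.71, -0.005, -0.704]
wrist_force: [0.3, -0.8, 0.0]
opening: 0.997
```

Run:
```python
from meas import *
c=shot("wrist","w41"); W=cloud(c)
rect(W,'carton',.46,-.317,.04,.068,.09)
rect(W,'cas',.613,-.317,.03,.062,.075)
disc(W,'jar',.5615,-.317,.026,.062,.075)
to(.4303,.3645,.27,-90)
```

```text
carton 1653 z 0.0722 mean [ 0.4585 -0.3154] rect [ 0.4573 -0.3153  0.0472  0.0522] ang 0.1
cas 1971 z 0.0659 mean [ 0.6118 -0.3165] rect [ 0.6074 -0.3163  0.0517  0.0483] ang 89.8
jar 1627 z 0.0660 circ 0.562 -0.3158 0.0253 med [ 0.5627 -0.3156]
shift tool xyz [-0.0052 -0.6813  0.1354] turn rx -0.33 | pos [ 0.5617 -0.3176  0.2682] az -90.33 x axis [ 0.0048 -0.004  -1.    ] t 65.8
```

View pics/w41.png

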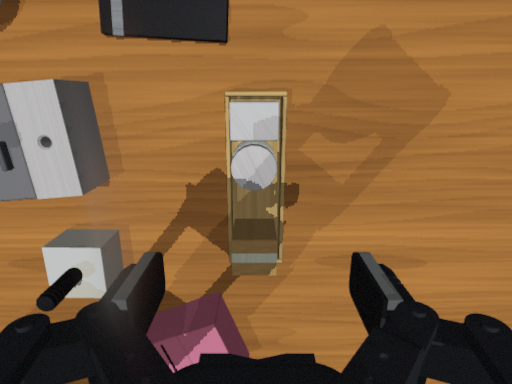

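The jar is in place at x 0.562, leaving a 55 mm gap at x 0.5085 for the eyepiece.

Request:
drive_tool:
  increments:
    - [0, -0.04, 0.008, 0, 0, 0, 1]
    - [0, -0.06, 0.012, 0, 0, 0, 1]
    - [0, -0.06, 0.012, 0, 0, 0, 1]
    - [0, -0.06, 0.012, 0, 0, 0, 1]
    - [0, -0.06, 0.012, 0, 0, 0, 1]
    - [0, -0.06, 0.012, 0, 0, 0, 1]
    - [0, -0.06, 0.012, 0, 0, 0, 1]
    - [0, -0.06, 0.012, 0, 0, 0, 1]
    - [0, -0.06, 0.012, 0, 0, 0, 1]
    - [0, -0.06, 0.012, 0, 0, 0, 1]

```text
time_s: 67.05
eef_pos: [0.4463, 0.2656, 0.2628]
eef_rot: [0.002, -0.706, 0.002, 0.708]
wrist_force: [2.1, -0.5, 0.7]
opening: 0.998
```

Request:
drive_tool:
  increments:
    - [0, -0.06, 0.012, 0, 0, 0, 1]
    - [0.02, -0.045, 0.007, 0, 0, 0, 1]
    - [0, 0, 0, 0, 0, 0, 1]
    - [0, 0, 0, 0, 0, 0, 1]

```text
time_s: 67.55
eef_pos: [0.4288, 0.3685, 0.2432]
eef_rot: [0.001, -0.706, 0.003, 0.708]
wrist_force: [0.6, -0.3, 0.2]
opening: 0.998
```

Run:
```python
from meas import *
c=shot("wrist","w42"); W=cloud(c)
disc(W,'eye',.43,.364,.05,.06,.075)
to(.4303,.3645,.042,-90)
```

```text
eye 1640 z 0.0653 circ 0.4301 0.3651 0.0235 med [0.4315 0.3648]
shift tool xyz [ 0.2019  0.0035 -0.0012] turn rx -0.36 | pos [0.4294 0.3682 0.2439] az -90.36 x axis [-0.0013 -0.0012 -1.    ] t 67.6
```

View pics/w42.png

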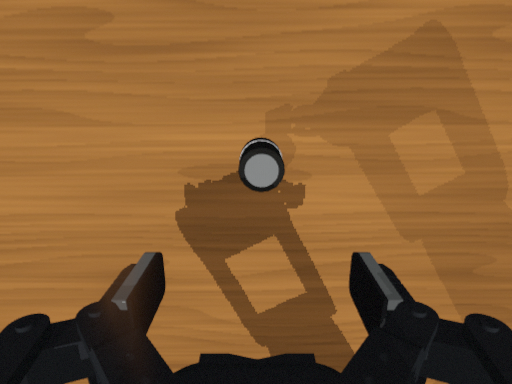

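Request:
drive_tool:
  increments:
    - [0.04, 0.0035, -0.0005, 0, 0, 0, 1]
    - [0.05, 0, 0, 0, 0, 0, 1]
    - [0.05, 0, 0, 0, 0, 0, 1]
    - [0.04, 0, 0, 0, 0, 0, 1]
    - [0.018, 0, 0, 0, 0, 0, 1]
    - [0, 0, 0, 0, 0, 0, 1]
    - [0, 0, 0, 0, 0, 0, 1]

```text
time_s: 68.47
eef_pos: [0.4316, 0.3661, 0.0488]
eef_rot: [-0.003, 0.708, -0.002, -0.706]
wrist_force: [1.0, 0.1, 0.3]
opening: 1.004
```

Run:
```python
from meas import *
c=shot("wrist","w43")
to(.4301,.365,.0425,-90)
```

```text
shift tool xyz [0.0064 0.0013 0.0015] turn rx -0.35 | pos [0.4316 0.3662 0.0489] az -90.35 x axis [ 0.0032  0.0017 -1.    ] t 68.5
```

View pics/w43.png

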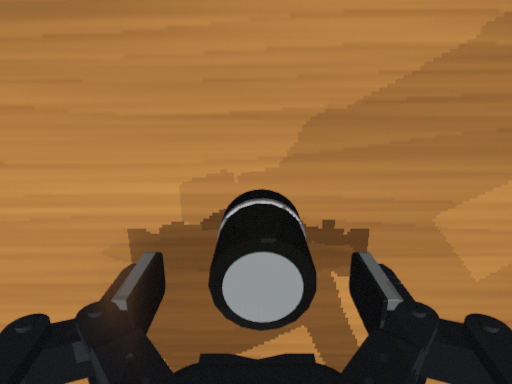

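The eyepiece is centred between the jaws at (262,285), so I'll grip it.

Request:
drive_tool:
  increments:
    - [0.0055, 0.001, 0.001, 0, 0, 0, 0.8]
    - [0, 0, 0, 0, 0, 0, 0.2]
    - [0, 0, 0, 0, 0, 0, -1]
    - [0, 0, 0, 0, 0, 0, -1]
    - [0, 0, 0, 0, 0, 0, -1]
    - [0, 0, 0, 0, 0, 0, -1]

```text
time_s: 69.28
eef_pos: [0.4293, 0.3649, 0.0418]
eef_rot: [-0.002, 0.707, -0.002, -0.707]
wrist_force: [-0.7, 0.5, 5.5]
opening: 0.536
```

Request:
drive_tool:
  increments:
    - [-0.03, 0, 0, 0, 0, 0, -1]
    - [-0.05, 0, 0, 0, 0, 0, -1]
    - [-0.06, 0, 0, 0, 0, 0, -1]
    - [-0.06, 0, 0, 0, 0, 0, -1]
    - [-0.02, 0, 0, 0, 0, 0, -1]
    - [0, 0, 0, 0, 0, 0, -1]

```text
time_s: 70.03
eef_pos: [0.4295, 0.3649, 0.2626]
eef_rot: [-0.003, 0.708, -0.002, -0.706]
wrist_force: [0.4, -0.4, -1.4]
opening: 0.537
```

Run:
```python
from meas import *
inhand(.015,.035,.022)
c=shot("wrist","w44")
to(.5085,-.317,.27,-90.4)
```

```text
inhand n 9768 mean [-0.0231 -0.0001 -0.0048] min [-0.0311 -0.022  -0.0253] max [-0.015   0.022   0.0221]
[-0.     -0.0016] [0.044  0.0474] 0.1
shift tool xyz [-0.0099  0.6807 -0.0843] turn rx 0.07 | pos [0.4281 0.3641 0.2594] az -90.33 x axis [-0.0027 -0.0014 -1.    ] t 70.1
```

View pics/w44.png

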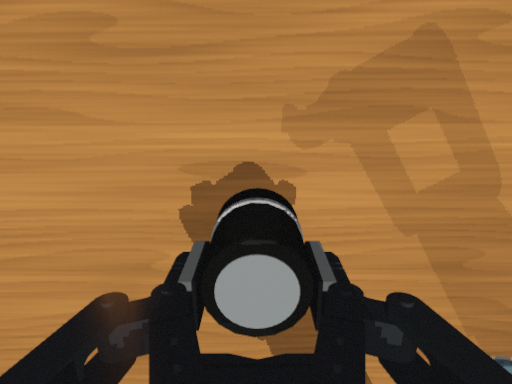

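Request:
drive_tool:
  increments:
    - [-0.006, 0.04, -0.006, 0, 0, 0, -1]
    - [-0.004, 0.06, -0.008, 0, 0, 0, -1]
    - [0, 0.06, -0.008, 0, 0, 0, -1]
    - [0, 0.06, -0.008, 0, 0, 0, -1]
    - [0, 0.06, -0.008, 0, 0, 0, -1]
    - [0, 0.06, -0.008, 0, 0, 0, -1]
    - [0, 0.06, -0.008, 0, 0, 0, -1]
    - [0, 0.06, -0.008, 0, 0, 0, -1]
    - [0, 0.06, -0.008, 0, 0, 0, -1]
    - [0, 0.06, -0.008, 0, 0, 0, -1]

```text
time_s: 71.38
eef_pos: [0.5026, -0.2172, 0.2686]
eef_rot: [0.003, -0.706, 0.001, 0.708]
wrist_force: [1.4, 0.1, -1.5]
opening: 0.533
```

Request:
drive_tool:
  increments:
    - [0, 0.06, -0.005, 0, 0, 0, -1]
    - [0, 0.04, 0, 0, 0, 0, -1]
    - [0.05, 0, 0, 0, 0, 0, -1]
    - [0.04, 0, 0, 0, 0, 0, -1]
    - [0.02, 0, 0, 0, 0, 0, -1]
    - [0, 0, 0, 0, 0, 0, -1]
    - [0, 0, 0, 0, 0, 0, -1]

```text
time_s: 72.25
eef_pos: [0.5089, -0.3164, 0.1628]
eef_rot: [-0.001, 0.708, -0.002, -0.707]
wrist_force: [0.3, -0.1, -1.3]
opening: 0.532
```

Run:
```python
from meas import *
inhand(.015,.035,.022)
to(.507,-.3170,.047,-90.4)
c=shot("wrist","w45"); W=cloud(c)
disc(W,'jar',.5615,-.317,.026,.062,.075)
```

```text
inhand n 9778 mean [-0.023  -0.0001 -0.0048] min [-0.0308 -0.022  -0.0253] max [-0.015   0.022   0.0221]
[-0.     -0.0016] [0.044  0.0474] 0.1
shift tool xyz [1.163e-01 1.000e-04 2.400e-03] turn rx 0.08 | pos [ 0.5091 -0.3166  0.1633] az -90.32 x axis [ 0.0024 -0.0023 -1.    ] t 72.3
jar 3946 z 0.0659 circ 0.562 -0.3159 0.0255 med [ 0.5631 -0.3157]
```

View pics/w45.png

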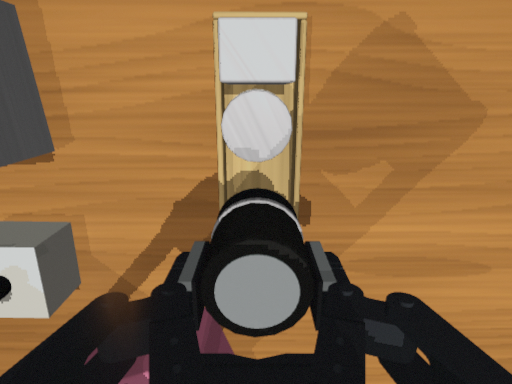

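Request:
drive_tool:
  increments:
    - [0.03, 0, 0.001, 0, 0, 0, -1]
    - [0.01, 0, 0, 0, 0, 0, -1]
    - [0, 0, 0, 0, 0, 0, -1]
    - [0, 0, 0, 0, 0, 0, -1]
    - [0, 0, 0, 0, 0, 0, -1]

```text
time_s: 72.97
eef_pos: [0.5076, -0.3163, 0.1225]
eef_rot: [-0.002, 0.708, -0.002, -0.707]
wrist_force: [0.8, -0.3, -1.7]
opening: 0.533
```

Run:
```python
from meas import *
to(.507,-.3170,.047,-90.4)
c=shot("wrist","w46"); W=cloud(c)
disc(W,'jar',.5615,-.317,.026,.062,.075)
```

```text
shift tool xyz [0.0755 0.0006 0.0007] turn rx 0.07 | pos [ 0.5076 -0.3163  0.1225] az -90.33 x axis [ 0.0014 -0.0013 -1.    ] t 73.0
jar 5731 z 0.0659 circ 0.5623 -0.3158 0.0254 med [ 0.5634 -0.3158]
```

View pics/w46.png

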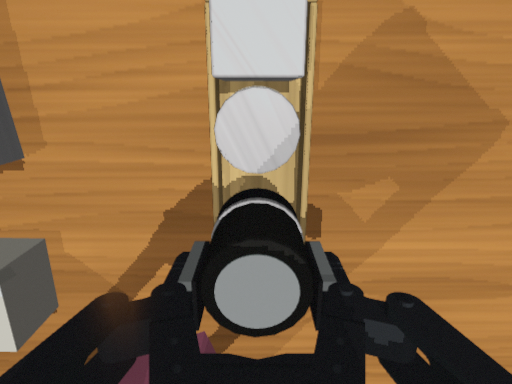

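Request:
drive_tool:
  increments:
    - [0.03, 0.0004, 0.0005, 0, 0, 0, -1]
    - [0.015, 0, 0, 0, 0, 0, -1]
    - [0.01, 0, 0, 0, 0, 0, -1]
    - [0.01, 0, 0, 0, 0, 0, -1]
    - [0.007, 0, 0, 0, 0, 0, -1]
    - [0.002, 0, 0, 0, 0, 0, -1]
    - [0, 0, 0, 0, 0, 0, -1]
    - [0, 0, 0, 0, 0, 0, -1]

```text
time_s: 74.03
eef_pos: [0.5068, -0.3165, 0.0478]
eef_rot: [-0.002, 0.707, -0.002, -0.707]
wrist_force: [0.8, 0.1, -1.6]
opening: 0.531
```

Run:
```python
from meas import *
to(.507,-.3170,.047,-90.4); print(ctrl.get_obs()["wrist_force"])
```

```text
shift tool xyz [ 0.0008  0.0005 -0.0002] turn rx 0.07 | pos [ 0.5068 -0.3165  0.0478] az -90.33 x axis [ 6.e-04 -6.e-04 -1.e+00] t 74.0
[ 0.76548214  0.13176688 -1.61926479]
```

Request:
drive_tool:
  increments:
    - [0.0008, 0, 0, 0, 0, 0, -1]
    - [0, 0, 0, 0, 0, 0, 0.4]
    - [0, 0, 0, 0, 0, 0, 1]
    - [0, 0, 0, 0, 0, 0, 1]
    - [0, 0, 0, 0, 0, 0, 1]
    - [-0.04, 0, 0, 0, 0, 0, 1]
    - [-0.06, 0, 0, 0, 0, 0, 1]
    - [-0.06, 0, 0, 0, 0, 0, 1]
    - [-0.06, 0, 0, 0, 0, 0, 1]
    - [0, 0, 0, 0, 0, 0, 1]

```text
time_s: 75.28
eef_pos: [0.5089, -0.3183, 0.2735]
eef_rot: [0.001, 0.71, -0.005, -0.704]
wrist_force: [0.1, 0.1, -0.2]
opening: 1.001
```

Run:
```python
from meas import *
c=shot("wrist","w47"); W=cloud(c)
rect(W,'carton',.46,-.317,.03,.068,.09)
rect(W,'cas',.613,-.317,.022,.062,.075)
disc(W,'jar',.5615,-.317,.026,.062,.075)
disc(W,'eye',.5085,-.317,.027,.066,.08)
c=shot("scene","s47")
```

```text
carton 1788 z 0.0721 mean [ 0.4598 -0.3158] rect [ 0.4621 -0.3152  0.0555  0.0525] ang 0.5
cas 1594 z 0.0658 mean [ 0.6128 -0.317 ] rect [ 0.6123 -0.3169  0.0437  0.0392] ang 89.8
jar 1844 z 0.0659 circ 0.562 -0.3156 0.0253 med [ 0.5623 -0.3156]
eye 1406 z 0.0703 circ 0.5079 -0.3152 0.0234 med [ 0.509  -0.3152]
```

View pics/w47.png

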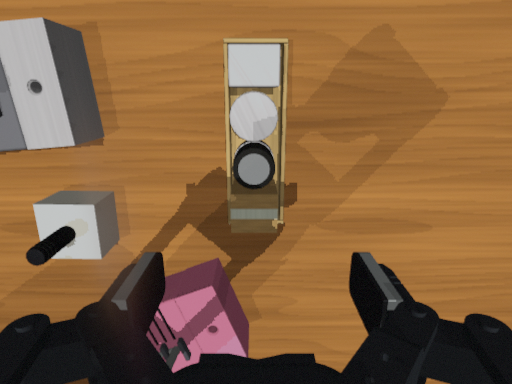

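View pics/s47.png

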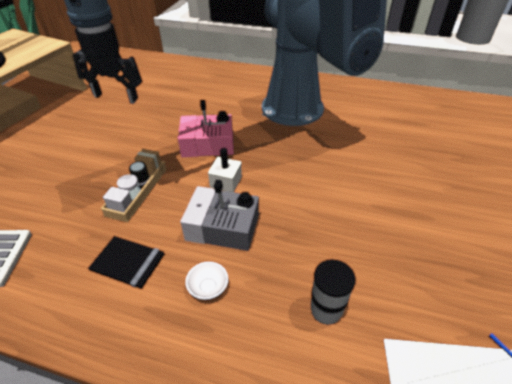

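All four accessories stand in the box (rows 65–230 near column 255), the probe is in its stand, the lever is up and the bystanders haven't moved. I'll do one last check on the lever and probe, then hand in.

Run:
```python
from meas import *
c=shot("scene"); W=cloud(c)
rect(W,'lever',.591,-.044,.03,.135,.17); rect(W,'probe',.43,-.094,.03,.1,.13); rect(W,'button',.5543,.0052,.016,.09,.11)
disc(W,'tumbler',.739,.2385,.06,.12,.15)
print(ctrl.get_obs()["wrist_force"],ctrl.get_obs()["dq"])
from bench import hand_in
print(hand_in())
```

```text
lever 105 z 0.1528 mean [ 0.5958 -0.0455] rect [ 0.5931 -0.047   0.0214  0.0157] ang 4.7
probe 61 z 0.1122 mean [ 0.4335 -0.0966] rect [ 0.4315 -0.0976  0.0203  0.0192] ang 53.4
button 80 z 0.0953 mean [0.5574 0.0028] rect [0.5563 0.0016 0.026  0.0237] ang 16.8
tumbler 1276 z 0.1311 circ 0.7405 0.2337 0.0383 med [0.7448 0.234 ]
[-0.30391899  1.00260389 -0.60689211] [ 0.00065319  0.02404218  0.02225864  0.00065384 -0.0002841  -0.00030917]
the job is handed in; nothing more can be done
None
```

The job is done and handed in at about 75 s; no verdict was reported.

**What I did**
- I plugged the probe fully into the terminal and pressed the test button so the lever dropped. I then lifted the lever back to its stop with the probe still plugged in.
- The first lift failed: the lever slipped in the pads, was released short of vertical and fell forward again. The second try went to the stop and it stayed up.
- I put the probe back down in its stand.
- All four accessories were out, and I packed them into the box in the order carton, eyepiece, jar, cassette. The jar had been knocked aside during the run, so I measured it again before picking it up.

**Last checks**

| Item | Reading |
|---|---|
| Box accessories | upright, tops at floor height, about 2 mm or less off the box's middle line |
| Lever | up, leaning back |
| Button | free, top at 95–96 mm |
| Probe top | 115.5 mm by the wrist camera, taken when it went in (home is 115) |
| Tumbler | unmoved, within the camera's accuracy |
| Dish and notebook | looked unmoved in the pictures, not measured again |

- **Probe position:** the last scene-camera reading put the probe about 3 mm aside of the wrist camera's reading. It saw only one side of the handle, and it was within the 5 mm allowed.
- **Carton:** in the final picture its measured outline ran into the eyepiece. Its position, about 77 mm from the box's middle (limit 92), comes from the pictures before that.

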